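# Fetch the staining dish from behind the bottles

## Robot

A 6-joint arm with a two-finger parallel gripper is mounted at the origin on the work surface. World frame = base frame: x ahead of the robot, y to its left, z up, the work surface at z = 0. Lengths are in m, angles in rad, forces in N, time in s.
With the tool pointing down it reaches from about 0.425 to 0.95 m from the base axis. Payload 3.5 kg.
Tool frame: the origin (TCP) lies midway between the tips of the shut fingers; the grasp point (between the pads) lies 19 mm behind it; z points along the fingers, y is the direction in which the jaws open and shut (so a half turn about z gives the same grasp; the last joint's range is limited). The gripper opens to 85 mm and grips with 20 to 120 N. Pads are 22 mm wide; open, the fingers measure 114 mm over their backs; the gripper's body (76 mm by 85 mm) begins 54 mm behind the grasp point. The pads swing forward as they close: fully open they stand 13 mm farther back than shut.
Start: joints at [-1.297, 0.286, 1.577, -0, 1.279, -0.15], TCP at [0.278, -0.615, 0.231] pointing down, gripper open.
Joint ranges: [-2.77, 2.77], [-0.9, 2.22], [0.21, 2.48], [-1.53, 4.67], [0.24, 2.81], [-2.84, 2.84]. Speed limits (rad/s): [2.79, 2.79, 3.14, 3.14, 3.14, 3.14].

## Interface

Orientations are given as a unit quaternion [x, y, z, w].
In Python, from plant import ctrl gives the robot as it stands.
- The arm moves only by the tool apply_moves, never from a script. Its argument "moves" is a list that holds one entry, the list of rows, each a list of 7 numbers: the shift along the tool's x, y, z in m, then the turn, a rotation vector about the tool's x, y, z in degrees, then the gripper's target within -1 to 1 (shut at 1, half-way at 0, fully open at -1). In form: [[[tx, ty, tz, ax, ay, az, hand], ...]]. A call has 1 to 12 rows; each row shifts and turns the pose as measured when the row begins, along the tool's axes as they then stand; what a row does not reach is not made up. A row lasts 1/10 s, in which the tool goes at most 50 mm and 8.59 degrees, less where a joint would pass 70% of its speed; a pose out of reach is approached as far as the arm can. A call with a gripper value outside its range is refused whole. The fingers move at their own pace and stop on an object; "force" is the grip in N (left out, the last holds). Time passes only in rows, so rows that do not move let the fingers close. It gives the time, the measured TCP pose, the force and the opening at its end, in the units of the state.
- ctrl.get_state(): the state, without advancing time (a new reading comes with each control period).
- ctrl.read_camera(name): name is "scene" or "top" or "wrist"; returns the picture (420x560x3 uint8, red, green, blue); there is no depth.
- ctrl.get_calibration(name): a dict with "camera_matrix" (3x3 intrinsics, pixels), "cam_to_world" (4x4, takes a point from camera to world coordinates). Camera axes: x right, y up, looking along -z (the intrinsics and any distortion apply to the point x, -y, -z); pixel columns grow to the right and rows downward; lengths in m; the calibration is good to about 2 mm. The wrist camera is an equidistant fisheye: a pixel r from the principal point sees the ray r / f radians off the axis. A picture is of the moment at which its call begins: read the wrist's pose just before it. get_calibration takes no time and is no camera call; for the wrist camera it gives the pose at the moment of the call.
- ctrl.sign_off(): hands the job in, once; it reports no verdict.
The state is a dict: "time": time; "qpos": joint angles; "dq": joint speeds; "joint_efforts": joint torques, N m; "eef_pos": TCP position; "tcp_rot": TCP orientation; "contact_force": force on the tool from outside, world axes, zero at the start; "wrist_torque": the same for the moment, N m; "opening": opening from 0.0 (shut) to 1.0 (fully open).
Only numpy, scipy, OpenCV 4.12 (cv2) and the standard library are available. Lean on these libraries where they do the work, as an engineer would, in place of code of your own. Each camera call takes 0.05 s, during which the arm holds its last target. There are 200 camera calls.

## Task

First move the three containers that stand in front of the staining dish - the spout bottle, the jar and the square bottle - out of the caddy and stand them all upright in the drip tray, leaving the dish where it is. Then put the staining dish in the middle of the shaker's black mat, lengthwise along the mat, and only after that stand each container back in the caddy on the very spot it came from. Keep everything upright, and do not shift or upset the little porcelain pot and the vial that stay in the caddy.

Things in the scene. Friction and masses are not known exactly. Their poses are not given: they have to be found in the camera images.
- caddy: Fixed shallow grey plastic caddy (open tray), outside 160 (its x) x 240 (its y) mm, walls 5 mm thick and 22 mm high, floor 5 mm thick. Origin: centre of its underside, on the table; z up. The three containers stand on its floor in a row along its y, centred about 41 mm towards its -x (robot) side and about 62 mm apart, in any order; the dish lies behind them (towards +x) with a gap of about 8 mm, too narrow for a finger, and about 40 mm from the back wall.
- spout_bottle: Loose white plastic bottle with a pointed spout, roughly 160 g, total height 133 mm. Round body of radius 24 up to height 82, shoulder narrowing to the cap at 91, round cap of radius 14 from height 91 to 117 (grip it here), then a spout 16 mm tall, at most 7 mm in radius. Origin: centre of its underside; z up through the spout.
- jar: Loose white plastic screw jar, roughly 170 g, 92 mm high: round body of radius 23.5, flat wide lid of radius 25 from height 66 to 92 (grip the lid). Origin: centre of its underside; z up.
- square_bottle: Loose white plastic square bottle, roughly 160 g: body 44 x 44 mm, 80 mm high, round cap of radius 13 from height 80 to 106 (grip it here). No spout. Origin: centre of its underside; z up.
- dish: Loose lidded white plastic slide-staining dish, a closed oblong box with thin grey ribs across its lid, roughly 150 g, 40 (its x) x 92 (its y, its length) x 42 (height) mm; below the lid (under height 32) it is 36 x 88. Lid and box are one piece. Grip it across its 40 mm width. Origin: centre of its underside; z up. It starts lying along the caddy's y, behind the three containers.
- tray: Fixed empty shallow aluminium drip tray, the side area: outside 130 (its x) x 250 (its y) mm, lip 4 mm thick and 14 mm high, floor 4 mm thick. Origin: centre of its underside, on the table; z up.
- mat (a point): Centre of the top face of the black rubber mat on the platform of the white laboratory shaker (switched off, fixed, platform 180 x 180 mm at 88 mm above the table). The mat is 70 (x) x 130 (y, its length) mm and its top is 91 mm above the table; z up.
- pot: Loose small white porcelain pot with a closed flat top, plain cylinder of radius 17 and height 36 mm, in the caddy about 90 mm from its centre towards +y, beside the +y end of the dish. Origin: centre of its underside. Leave it alone.
- vial: Loose small amber vial with black cap, radius 12, height 44 mm, in the caddy about 90 mm from its centre towards -y, beside the -y end of the dish. Origin: centre of its underside. Leave it alone.
Mind the look-alikes: they are no part of the job. What is shaped like the dish but orange or purple is not meant.

How it is judged:
On the way, in this order (a step that is already met when the one before it is completed fails the run):
1. all three containers stand released and upright in the drip tray together, the dish not yet moved (within 30 mm of its start) (x of spout_bottle in the frame of tray between -0.05 and 0.05 m and y of spout_bottle in the frame of tray between -0.11 and 0.11 m and z of each of spout_bottle, jar, square_bottle in the frame of tray below 0.012 m and linear speed of each of spout_bottle, jar, square_bottle below 0.03 m/s and angle between each of spout_bottle, jar, square_bottle's own z axis and vertical below 0.12 rad and contact force between the fingers and spout_bottle below 0.2 N and x of jar in the frame of tray between -0.05 and 0.05 m and y of jar in the frame of tray between -0.11 and 0.11 m and contact force between the fingers and jar below 0.2 N and x of square_bottle in the frame of tray between -0.05 and 0.05 m and y of square_bottle in the frame of tray between -0.11 and 0.11 m and contact force between the fingers and square_bottle below 0.2 N and distance of dish from where it was at the start of the episode below 0.03 m), for 0.2 s.
2. the dish lies released on the shaker's mat while the three containers still stand in the tray (x of dish in the frame of mat between -0.015 and 0.015 m and y of dish in the frame of mat between -0.018 and 0.018 m and z of dish in the frame of mat between -0.006 and 0.006 m and angle between the y axis of dish and the y axis of mat, either way round below 0.2 rad and linear speed of each of dish, spout_bottle, jar, square_bottle below 0.03 m/s and angle between each of dish, spout_bottle, jar, square_bottle's own z axis and vertical below 0.12 rad and contact force between the fingers and dish below 0.2 N and x of spout_bottle in the frame of tray between -0.05 and 0.05 m and y of spout_bottle in the frame of tray between -0.11 and 0.11 m and z of each of spout_bottle, jar, square_bottle in the frame of tray below 0.012 m and contact force between the fingers and spout_bottle below 0.2 N and x of jar in the frame of tray between -0.05 and 0.05 m and y of jar in the frame of tray between -0.11 and 0.11 m and contact force between the fingers and jar below 0.2 N and x of square_bottle in the frame of tray between -0.05 and 0.05 m and y of square_bottle in the frame of tray between -0.11 and 0.11 m and contact force between the fingers and square_bottle below 0.2 N), for 0.2 s.
At the end, for the whole second after the job is handed in: The dish lies flat and released on the mat, its centre within 15 mm (mat x) and 18 mm (mat y) of the mat's centre and its length within 0.2 rad of the mat's; spout bottle, jar and square bottle stand upright, released and at rest, each within 15 mm of where it stood at the start (x of dish in the frame of mat between -0.015 and 0.015 m and y of dish in the frame of mat between -0.018 and 0.018 m and z of dish in the frame of mat between -0.006 and 0.006 m and angle between the y axis of dish and the y axis of mat, either way round below 0.2 rad and linear speed of each of dish, spout_bottle, jar, square_bottle below 0.03 m/s and angle between each of dish, spout_bottle, jar, square_bottle's own z axis and vertical below 0.12 rad and contact force between the fingers and dish below 0.2 N and distance of each of spout_bottle, jar, square_bottle from where it was at the start of the episode below 0.015 m and contact force between the fingers and spout_bottle below 0.2 N and contact force between the fingers and jar below 0.2 N and contact force between the fingers and square_bottle below 0.2 N); the robot touches nothing.
It fails at once if the pot is shifted more than 20 mm or tipped over (distance of pot from where it was at the start of the episode above 0.02 m or angle between pot's own z axis and vertical above 0.5 rad).
It fails at once if the vial is shifted more than 20 mm or tipped over (distance of vial from where it was at the start of the episode above 0.02 m or angle between vial's own z axis and vertical above 0.5 rad).
It fails at once if a container or the dish is tipped over (angle between any of spout_bottle, jar, square_bottle, dish's own z axis and vertical above 0.8 rad).
It also fails if it takes over 136 s, if anything falls off the work surface, if the arm or the gripper's body presses on something with over 40 N, if the wrist force passes 120 N, or if a joint passes its speed limit or range.

## Working session

There is one attempt and no reset: what is moved stays moved. The work goes in short steps, Python scripts to look and compute and a tool call to move; the robot and the scene stay as the last step left them, time stands still between calls to the robot, and variables do not carry over. Pictures are saved under pics/ and viewed, about 12 in all and at most 16, crops included, and the job is handed in when it is done.

Besides the shell and the picture viewer there is one more tool, called after "Call:" in YAML: its name, and indented under it one key for each argument. apply_moves: Moves the arm, as the interface text tells. Its arguments: {"type":"object","properties":{"moves":{"type":"array","items":{"type":"array","items":{"type":"array","items":{"type":"number"}}}},"force":{"type":"number"}},"required":["moves"]}

```bash
mkdir -p pics; ls; cat > h.py <<'E'
import numpy as np, cv2
from plant import ctrl
def snap(n,f):
    im=ctrl.read_camera(n); cv2.imwrite('pics/'+f,im[:,:,::-1]); return im
def ray(n,u,v,c=None):
    c=c or ctrl.get_calibration(n); K=np.array(c["camera_matrix"]);T=np.array(c["cam_to_world"])
    x=(u-K[0,2])/K[0,0]; y=(v-K[1,2])/K[1,1]
    if n=='wrist':
        r=np.hypot(x,y); s=np.sin(r)/r if r>1e-9 else 1; d=np.array([x*s,-y*s,-np.cos(r)])
    else: d=np.array([x,-y,-1])
    return T[:3,3],T[:3,:3]@d
def on(n,u,v,z,c=None):
    o,d=ray(n,u,v,c); return (o+d*(z-o[2])/d[2])
E
python3 - <<'E'
from h import *
a=snap('scene','s0.png');b=snap('top','t0.png')
for n in('scene','top'):
    c=ctrl.get_calibration(n);print(n,c)
s=ctrl.get_state();print({k:np.round(s[k],3) for k in s})
E
```

```text
pics
scene {'camera_matrix': array([[415.71089026,   0.        , 283.38986361],
       [  0.        , 415.71089026, 207.73074838],
       [  0.        ,   0.        ,   1.        ]]), 'cam_to_world': array([[-2.51257771e-01, -7.15929329e-01,  6.51394449e-01,
         1.10404132e+00],
       [ 9.67920153e-01, -1.86074832e-01,  1.68839373e-01,
         1.49544880e-01],
       [ 3.31053713e-04,  6.72920019e-01,  7.39715174e-01,
         7.70910147e-01],
       [ 0.00000000e+00,  0.00000000e+00,  0.00000000e+00,
         1.00000000e+00]])}
top {'camera_matrix': array([[402.17456954,   0.        , 284.44283471],
       [  0.        , 402.17456954, 210.37317772],
       [  0.        ,   0.        ,   1.        ]]), 'cam_to_world': array([[-0.01547678,  0.9849415 , -0.17219382,  0.33326219],
       [-0.99964487, -0.01897829, -0.01870695, -0.02411057],
       [-0.02169319,  0.17184315,  0.98488544,  0.98426359],
       [ 0.        ,  0.        ,  0.        ,  1.        ]])}
{'time': np.float64(0.1), 'qpos': array([-1.297,  0.287,  1.578, -0.   ,  1.279, -0.15 ]), 'dq': array([ 0.001, -0.001, -0.002, -0.   ,  0.002,  0.002]), 'joint_efforts': array([ 1.0000e-03, -4.0729e+01, -2.9370e+01, -0.0000e+00,  3.0000e-03,
        0.0000e+00]), 'eef_pos': array([ 0.277, -0.615,  0.23 ]), 'tcp_rot': array([ 0.978,  0.21 , -0.   , -0.001]), 'contact_force': array([-0.879,  0.938,  0.108]), 'wrist_torque': array([-0.007,  0.026,  0.017]), 'opening': np.float64(0.997)}
```

View pics/t0.png

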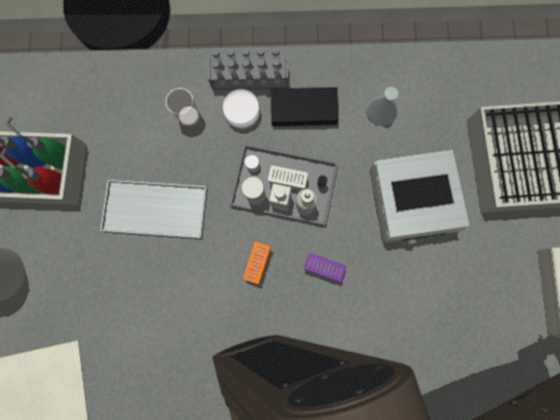

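View pics/s0.png

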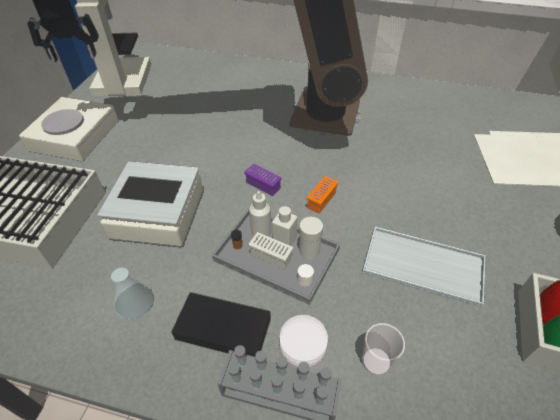

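Top view: the caddy is at about (285,185). It holds the jar (253,188), square bottle (280,197), spout bottle (307,200), white dish (288,177), pot (252,163) and vial (323,183). The tray is at (154,208) and the mat at (423,192). Candidates for the dish are white (288,177), orange (257,263) and purple (325,268); I choose the white one in the caddy. Next is a close crop.

```bash
python3 - <<'E'
from h import *
b=cv2.imread('pics/t0.png');a=cv2.imread('pics/s0.png')
A=cv2.resize(b[140:235,225:345],None,fx=5,fy=5,interpolation=cv2.INTER_CUBIC)
cv2.imwrite('pics/tc.png',A)
g=cv2.cvtColor(b,cv2.COLOR_BGR2GRAY)
# mat
def blob(mask,x0,y0,x1,y1,amin=40):
    m=np.zeros_like(mask);m[y0:y1,x0:x1]=mask[y0:y1,x0:x1]
    cs,_=cv2.findContours(m,cv2.RETR_EXTERNAL,cv2.CHAIN_APPROX_NONE)
    return [c for c in cs if cv2.contourArea(c)>amin]
def rect(c,z,n='top'):
    P=np.array([on(n,u,v,z)[:2] for u,v in c[:,0]]).astype(np.float32)
    return cv2.minAreaRect(P)
for c in blob((g<45).astype(np.uint8)*255,385,165,460,220): print('mat',rect(c,.091))
for th in(150,165): 
  for c in blob((g>th).astype(np.uint8)*255,95,172,215,245,500): print('tray',rect(c,.012))
h=cv2.cvtColor(b,cv2.COLOR_BGR2HSV)
for th in (90,100,110):
  for c in blob((g<th).astype(np.uint8)*255,228,142,342,228,500): print('caddy',th,cv2.contourArea(c),rect(c,.022))
for th in(160,180,200):
  for c in blob((g>th).astype(np.uint8)*255,228,142,342,228,20): print('white',th,cv2.contourArea(c),cv2.minEnclosingCircle(c))
E
```

```text
mat ((0.5251042246818542, -0.31791508197784424), (0.06343501061201096, 0.1230013370513916), 6.86452579498291)
tray ((0.5127644538879395, 0.31585830450057983), (0.24074193835258484, 0.12335856258869171), 84.9122314453125)
tray ((0.5121098756790161, 0.31560778617858887), (0.23950161039829254, 0.1202889010310173), 84.8122329711914)
caddy 90 892.5 ((0.5114322304725647, 0.004714846611022949), (0.23544497787952423, 0.06028325483202934), 77.67379760742188)
caddy 100 1059.0 ((0.5120846629142761, 0.006010018289089203), (0.2387985736131668, 0.06420738250017166), 78.04022979736328)
caddy 110 1659.0 ((0.5616210103034973, -0.005992069840431213), (0.24009817838668823, 0.16875812411308289), 77.13691711425781)
white 160 148.0 ((305.7799987792969, 197.22000122070312), 8.909467697143555)
white 160 215.5 ((279.274658203125, 193.45774841308594), 11.67420768737793)
white 160 339.0 ((251.84210205078125, 186.6842041015625), 10.972233772277832)
white 160 574.5 ((287.0055236816406, 176.03689575195312), 20.223892211914062)
white 160 143.5 ((251.3478240966797, 161.21739196777344), 7.389488220214844)
white 180 105.5 ((306.5, 195.0), 6.576573371887207)
white 180 176.5 ((279.5, 193.5), 10.977349281311035)
white 180 316.5 ((252.0, 186.8000030517578), 10.499625205993652)
white 180 526.0 ((287.5, 176.0), 19.72951889038086)
white 180 125.5 ((251.1666717529297, 160.9166717529297), 6.8946428298950195)
white 200 85.0 ((306.6363525390625, 195.0), 5.724496364593506)
white 200 132.5 ((279.0, 193.5), 10.547611236572266)
white 200 281.5 ((252.0, 187.0), 10.049975395202637)
white 200 486.0 ((287.0672607421875, 176.01121520996094), 19.170806884765625)
white 200 115.5 ((251.2586212158203, 161.12069702148438), 6.534790515899658)
```

View pics/tc.png

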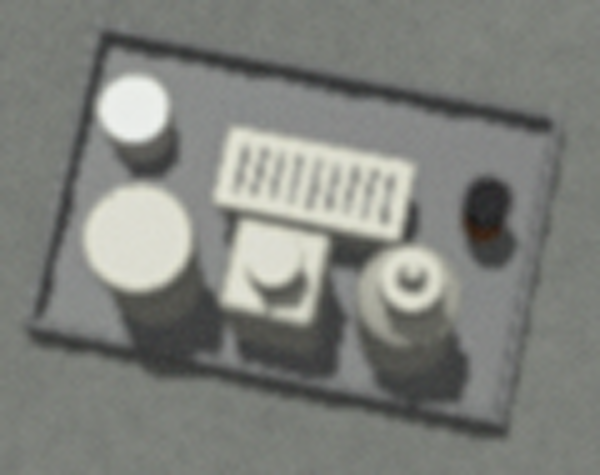

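The crop confirms it: the white ribbed dish is at crop (313,183), behind the jar (138,238), the square-bottle cap (275,258) and the spout cap (411,278). The pot is at (134,108) and the vial at (487,200).

```bash
cat >> h.py <<'E'
def yawy():
    q=ctrl.get_state()["tcp_rot"]; from scipy.spatial.transform import Rotation as R
    y=R.from_quat(q).as_matrix()[:,1]; return np.degrees(np.arctan2(y[1],y[0]))
def plan(tgt,yaw=None,hand=-1,n=None,p0=None,y0=None,step=.045):
    p=np.array(ctrl.get_state()["eef_pos"]) if p0 is None else np.array(p0); y=yawy() if y0 is None else y0
    d=np.array(tgt)-p; dy=0 if yaw is None else (yaw-y+90)%180-90
    n=n or int(max(np.ceil(np.linalg.norm(d)/step),np.ceil(abs(dy)/8),1))
    rows=[]
    for k in range(n):
        t=np.radians(y+dy*k/n); ey=np.array([np.cos(t),np.sin(t)]); ex=np.array([-ey[1],ey[0]])
        rows.append([round(float(d[:2]@ex/n),4),round(float(d[:2]@ey/n),4),round(float(-d[2]/n),4),0,0,round(-dy/n,2),hand])
    print('pos',p.round(4),'yaw',round(y,2),'n',n); print(str(rows).replace(' ',''))
    return np.array(tgt),y+dy
E
python3 - <<'E'
from h import *
f=lambda u,v,z:on('top',(u+.5)/5-.5+225,(v+.5)/5-.5+140,z)[:2]
C=np.array([f(105,35,.022),f(553,122,.022),f(505,435,.022),f(32,330,.022)]);print('caddy c',C.mean(0),C)
c=C.mean(0)
e=C[0]-C[1];e2=C[3]-C[2];print(np.linalg.norm(e),np.linalg.norm(e2),np.degrees(np.arctan2(-e[0],e[1])),np.degrees(np.arctan2(-e2[0],e2[1])))
yw=np.radians(-11.8);R=np.array([[np.cos(yw),-np.sin(yw)],[np.sin(yw),np.cos(yw)]])
for n,u,v,z in[('jar',138,238,.097),('sq',275,256,.111),('sqbody',275,272,.085),('sp',411,278,.122),('dish',313,183,.047),('pot',134,108,.041),('vial',487,200,.049)]:
    p=f(u,v,z);print(n,p.round(4),((p-c)@R).round(4))
plan([.45,0,.40],-12+180 if 0 else -12)
E
```

```text
caddy c [ 0.56417341 -0.00600405] [[ 0.66545462  0.0889244 ]
 [ 0.61544638 -0.1331257 ]
 [ 0.45994867 -0.10429046]
 [ 0.51584397  0.12447556]]
0.22761166803849342 0.23549559555178048 -12.691918352247717 -13.730294411317105
jar [0.5431 0.065 ] [-0.0351  0.0652]
sq [0.5303 0.0026] [-0.0349  0.0015]
sqbody [0.5287 0.0035] [-0.0366  0.002 ]
sp [ 0.5168 -0.0572] [-0.0359 -0.0598]
dish [ 0.5803 -0.0142] [ 0.0175 -0.0047]
pot [0.6214 0.0725] [0.04   0.0885]
vial [ 0.5696 -0.0972] [ 0.024  -0.0881]
pos [ 0.2774 -0.6147  0.2301] yaw -65.72 n 15
[[0.0273,-0.0326,-0.0113,0,0,np.float64(-3.58),-1],[0.0293,-0.0309,-0.0113,0,0,np.float64(-3.58),-1],[0.0312,-0.029,-0.0113,0,0,np.float64(-3.58),-1],[0.0329,-0.027,-0.0113,0,0,np.float64(-3.58),-1],[0.0346,-0.0248,-0.0113,0,0,np.float64(-3.58),-1],[0.036,-0.0226,-0.0113,0,0,np.float64(-3.58),-1],[0.0374,-0.0203,-0.0113,0,0,np.float64(-3.58),-1],[0.0386,-0.018,-0.0113,0,0,np.float64(-3.58),-1],[0.0396,-0.0155,-0.0113,0,0,np.float64(-3.58),-1],[0.0405,-0.013,-0.0113,0,0,np.float64(-3.58),-1],[0.0413,-0.0105,-0.0113,0,0,np.float64(-3.58),-1],[0.0418,-0.0079,-0.0113,0,0,np.float64(-3.58),-1],[0.0422,-0.0052,-0.0113,0,0,np.float64(-3.58),-1],[0.0425,-0.0026,-0.0113,0,0,np.float64(-3.58),-1],[0.0426,0.0001,-0.0113,0,0,np.float64(-3.58),-1]]
```

Call:
apply_moves:
  moves:
    - [[0.027,-0.033,-0.012,0,0,-3.6,-1],[0.029,-0.031,-0.012,0,0,-3.6,-1],[0.031,-0.029,-0.012,0,0,-3.6,-1],[0.033,-0.027,-0.012,0,0,-3.6,-1],[0.035,-0.025,-0.012,0,0,-3.6,-1],[0.036,-0.023,-0.012,0,0,-3.6,-1],[0.037,-0.02,-0.012,0,0,-3.6,-1],[0.039,-0.018,-0.012,0,0,-3.6,-1],[0.04,-0.016,-0.012,0,0,-3.6,-1],[0.041,-0.013,-0.012,0,0,-3.6,-1],[0.041,-0.01,-0.012,0,0,-3.6,-1],[0.042,-0.008,-0.012,0,0,-3.6,-1]]

```text
time: 1.3
eef_pos: [0.4084, -0.1038, 0.3722]
tcp_rot: [0.826, 0.564, 0.002, -0.01]
contact_force: [0.1, 0.8, -0.5]
opening: 1.0
```

Call:
apply_moves:
  moves:
    - [[0.042,-0.005,-0.012,0,0,-3.6,-1],[0.042,-0.002,-0.012,0,0,-3.6,-1],[0.042,0,-0.012,0,0,-3.6,-1],[0,0,0,0,0,0,-1]]

```text
time: 1.7
eef_pos: [0.4401, 0.0275, 0.4127]
tcp_rot: [0.764, 0.645, 0.005, -0.009]
contact_force: [0.2, 0.2, 0.7]
opening: 1.002
```

```bash
python3 - <<'E'
from h import *
c=ctrl.get_calibration('wrist');print(c);print(ctrl.get_state()["eef_pos"],yawy())
np.save('w1.npy',c["cam_to_world"]);snap('wrist','w1.png')
E
```

```text
{'camera_matrix': array([[325.1922621 ,   0.        , 284.6672815 ],
       [  0.        , 325.1922621 , 210.53297653],
       [  0.        ,   0.        ,   1.        ]]), 'cam_to_world': array([[ 0.98580738,  0.16022185,  0.05012745,  0.45153538],
       [-0.16764723,  0.95525899,  0.24366919,  0.09130478],
       [-0.00884357, -0.24861461,  0.96856211,  0.55585218],
       [ 0.        ,  0.        ,  0.        ,  1.        ]])}
[0.44014319 0.02751066 0.41274246] -9.686057784055892
```

View pics/w1.png

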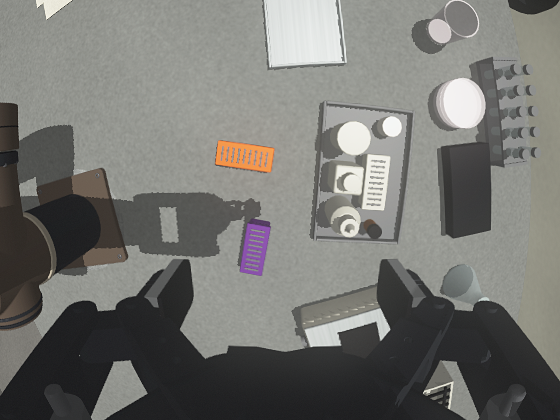

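Wrist view: the jar lid is at (353,138), the square cap at (347,181), the spout tip at (349,228) and the dish at (376,182). I'll convert these with a tighter crop measurement.

```bash
python3 - <<'E'
from h import *
b=cv2.imread('pics/w1.png')
A=cv2.resize(b[95:250,310:420],None,fx=5,fy=5,interpolation=cv2.INTER_CUBIC)[:, :]
A=cv2.resize(b[110:248,310:418],None,fx=4.3,fy=4.3,interpolation=cv2.INTER_CUBIC);cv2.imwrite('pics/w1c.png',A)
E
```

```text
(no output)
```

View pics/w1c.png

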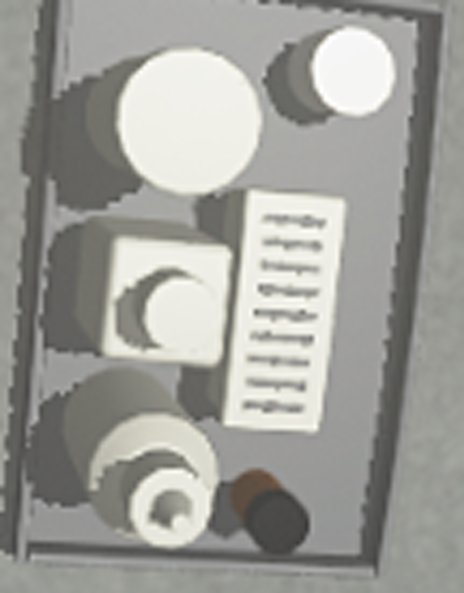

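The crop shows the jar lid at (190,121), the square cap at (186,313), the spout cap at (170,508) and the dish at (285,312).

```bash
python3 - <<'E'
from h import *
c=ctrl.get_calibration('wrist');c["cam_to_world"]=np.load('w1.npy')
f=lambda u,v,z:on('wrist',(u+.5)/4.3-.5+310,(v+.5)/4.3-.5+110,z,c)[:2]
for n,u,v,z in[('jar',190,121,.097),('sq',186,313,.111),('sqbody',168,300,.085),('sp',170,508,.122),('dish',285,313,.047),('pot',353,72,.041),('vial',277,522,.049)]:
    print(n,f(u,v,z).round(4))
print(f(258,193,.047)-f(230,428,.047),f(344,198,.047)-f(318,430,.047))
s=ctrl.get_state();print(s['qpos'].round(3))
from scipy.spatial.transform import Rotation as R
print(R.from_quat(s['tcp_rot']).as_matrix().round(3))
E
```

```text
jar [0.5423 0.0647]
sq [0.5297 0.0037]
sqbody [0.5286 0.0041]
sp [ 0.5148 -0.0577]
dish [ 0.5791 -0.0148]
pot [0.6193 0.0717]
vial [ 0.5672 -0.0959]
[0.02154666 0.0874895 ] [0.01995237 0.08770419]
[-0.183 -0.328  1.861  0.018  1.619 -0.01 ]
[[ 0.171  0.985 -0.007]
 [ 0.985 -0.171  0.019]
 [ 0.018 -0.01  -1.   ]]
```

```bash
cat >> h.py <<'E'
def P(stages,step=.04):
    """stages: (xyz,yaw,hand,n or None). prints rows for me to copy; first row also levels the tool"""
    from scipy.spatial.transform import Rotation as R
    s=ctrl.get_state();p=np.array(s["eef_pos"]);y=yawy();M=R.from_quat(s["tcp_rot"]).as_matrix()
    zt=-M[2];tilt=np.degrees([-zt[1],zt[0]]);print('pos',p.round(4),'yaw %.1f tilt'%y,tilt.round(2),'open %.3f t %.1f'%(s['opening'],s['time']))
    for tgt,yaw,hand,n in stages:
        tgt=np.array(tgt);d=tgt-p;dy=(yaw-y+90)%180-90
        n=n or int(max(np.ceil(np.linalg.norm(d)/step),np.ceil(abs(dy)/8),1));rows=[]
        for k in range(n):
            t=np.radians(y+dy*k/n);ey=np.array([np.cos(t),np.sin(t)]);ex=np.array([-ey[1],ey[0]])*-1
            ex=np.array([-ey[1],ey[0]]) 
            r=[d[:2]@ex/n,d[:2]@ey/n,-d[2]/n,*(tilt/n),-dy/n]
            rows.append([round(float(a),3) for a in r[:3]]+[round(float(a),1) for a in r[3:]]+[hand])
        tilt=tilt*0;p=tgt;y=y+dy;print(n,str(rows).replace(' ',''))
E
sed -i 's/ey=np.array(\[np.cos(t),np.sin(t)\]);ex=np.array(\[-ey\[1\],ey\[0\]\])\*-1/ey=np.array([np.cos(t),np.sin(t)])/' h.py
python3 - <<'E'
from h import *
P([([.5426,.0649,.17],-12.8,-1,None)])
E
```

```text
pos [0.4397 0.0258 0.4116] yaw -9.8 tilt [-0.56 -1.02] open 1.003 t 1.8
7 [[0.008,0.014,0.035,-0.1,-0.1,0.4,-1],[0.008,0.013,0.035,-0.1,-0.1,0.4,-1],[0.008,0.013,0.035,-0.1,-0.1,0.4,-1],[0.008,0.013,0.035,-0.1,-0.1,0.4,-1],[0.008,0.013,0.035,-0.1,-0.1,0.4,-1],[0.009,0.013,0.035,-0.1,-0.1,0.4,-1],[0.009,0.013,0.035,-0.1,-0.1,0.4,-1]]
```

Call:
apply_moves:
  moves:
    - [[0.008,0.014,0.035,-0.1,-0.1,0.4,-1],[0.008,0.013,0.035,-0.1,-0.1,0.4,-1],[0.008,0.013,0.035,-0.1,-0.1,0.4,-1],[0.008,0.013,0.035,-0.1,-0.1,0.4,-1],[0.008,0.013,0.035,-0.1,-0.1,0.4,-1],[0.009,0.013,0.035,-0.1,-0.1,0.4,-1],[0.009,0.013,0.035,-0.1,-0.1,0.4,-1],[0,0,0,0,0,0,-1],[0,0,0,0,0,0,-1]]

```text
time: 2.65
eef_pos: [0.5406, 0.0576, 0.1539]
tcp_rot: [0.786, 0.618, -0.002, -0.0]
contact_force: [0.3, -0.2, 1.1]
opening: 0.998
```

```bash
python3 - <<'E'
from h import *
P([([.5426,.0649,.12],-12.8,-1,2),([.5426,.0649,.06],-12.8,-1,3)])
E
```

```text
pos [0.5406 0.0576 0.1539] yaw -13.7 tilt [-0.18  0.15] open 0.998 t 2.6
2 [[0.004,0.0,0.017,-0.1,0.1,-0.4,-1],[0.004,0.0,0.017,-0.1,0.1,-0.4,-1]]
3 [[0.0,0.0,0.02,-0.0,0.0,-0.0,-1],[0.0,0.0,0.02,-0.0,0.0,-0.0,-1],[0.0,0.0,0.02,-0.0,0.0,-0.0,-1]]
```

Call:
apply_moves:
  moves:
    - [[0.004,0,0.017,-0.1,0.1,-0.4,-1],[0.003,0,0.015,-0.1,0.1,-0.4,-1],[0,0,0.015,0,0,0,-1],[0,0,0.015,0,0,0,-1],[0,0,0.008,0,0,0,-1],[0,0,0.004,0,0,0,-1],[0,0,0,0,0,0,-1]]

```text
time: 3.35
eef_pos: [0.5461, 0.0596, 0.0866]
tcp_rot: [0.783, 0.622, 0.005, 0.005]
contact_force: [-0.2, 0.6, -0.3]
opening: 1.001
```

```bash
python3 - <<'E'
from h import *
P([([.5426,.0649,.06],-12.8,-1,2)])
E
```

```text
pos [0.5461 0.0596 0.0866] yaw -13.1 tilt [ 0.86 -0.1 ] open 1.001 t 3.4
2 [[0.002,-0.002,0.013,0.4,-0.0,-0.2,-1],[0.002,-0.002,0.013,0.4,-0.0,-0.2,-1]]
```

Call:
apply_moves:
  moves:
    - [[0.003,-0.003,0.012,0.4,0,0,-1],[0.002,-0.002,0.009,0.4,0,0,-1],[0.001,-0.001,0.004,0,0,0,-1],[0,0,0,0,0,0,-1],[0,0,0,0,0,0,-1]]

```text
time: 3.85
eef_pos: [0.5422, 0.0677, 0.0602]
tcp_rot: [0.783, 0.622, 0.001, -0.0]
contact_force: [0.7, 0.4, -0.3]
opening: 1.004
```

```bash
python3 - <<'E'
from h import *
P([([.5426,.0649,.06],-12.8,-1,2)])
E
```

```text
pos [0.5422 0.0677 0.0602] yaw -13.1 tilt [ 0.06 -0.11] open 1.004 t 3.9
2 [[-0.001,0.001,0.0,0.0,-0.1,-0.2,-1],[-0.001,0.001,0.0,0.0,-0.1,-0.2,-1]]
```

Call:
apply_moves:
  moves:
    - [[-0.002,0,0,0,0,0,1],[0,0,0,0,0,0,1],[0,0,0,0,0,0,1],[0,0,0,0,0,0,1],[0,0,0,0,0,0,1],[0,0,0,0,0,0,1],[0,0,0,0,0,0,1],[0,0,0,0,0,0,1]]
  force: 35

```text
time: 4.65
eef_pos: [0.5424, 0.0654, 0.061]
tcp_rot: [0.783, 0.622, 0.002, 0.0]
contact_force: [0.9, 0.5, -1.0]
opening: 0.575
```

```bash
python3 - <<'E'
from h import *
P([([.54,.066,.15],-12.8,1,4),([.519,.391,.15],-5,1,10),([.519,.391,.061],-5,1,4)])
E
```

```text
pos [0.5424 0.0654 0.061 ] yaw -13.1 tilt [ 0.17 -0.13] open 0.575 t 4.7
4 [[0.0,-0.001,-0.022,0.0,-0.0,-0.1,1],[0.0,-0.001,-0.022,0.0,-0.0,-0.1,1],[0.0,-0.001,-0.022,0.0,-0.0,-0.1,1],[0.0,-0.001,-0.022,0.0,-0.0,-0.1,1]]
10 [[0.031,-0.009,-0.0,0.0,-0.0,-0.8,1],[0.031,-0.009,-0.0,0.0,-0.0,-0.8,1],[0.031,-0.008,-0.0,0.0,-0.0,-0.8,1],[0.032,-0.008,-0.0,0.0,-0.0,-0.8,1],[0.032,-0.008,-0.0,0.0,-0.0,-0.8,1],[0.032,-0.007,-0.0,0.0,-0.0,-0.8,1],[0.032,-0.007,-0.0,0.0,-0.0,-0.8,1],[0.032,-0.006,-0.0,0.0,-0.0,-0.8,1],[0.032,-0.006,-0.0,0.0,-0.0,-0.8,1],[0.032,-0.005,-0.0,0.0,-0.0,-0.8,1]]
4 [[0.0,0.0,0.022,0.0,-0.0,-0.0,1],[0.0,0.0,0.022,0.0,-0.0,-0.0,1],[0.0,0.0,0.022,0.0,-0.0,-0.0,1],[0.0,0.0,0.022,0.0,-0.0,-0.0,1]]
```

Call:
apply_moves:
  moves:
    - [[0,0,-0.02,0,0,0,1],[0,0,-0.022,0,0,0,1],[0,0,-0.022,0,0,0,1],[0,0,-0.01,0,0,0,1],[0.015,-0.004,0,0,0,-0.8,1],[0.028,-0.009,0,0,0,-0.8,1],[0.031,-0.008,0,0,0,-0.8,1],[0.032,-0.008,0,0,0,-0.8,1],[0.032,-0.008,0,0,0,-0.8,1],[0.032,-0.007,0,0,0,-0.8,1],[0.032,-0.007,0,0,0,-0.8,1],[0.032,-0.006,0,0,0,-0.8,1]]

```text
time: 5.85
eef_pos: [0.5179, 0.316, 0.1261]
tcp_rot: [0.747, 0.665, -0.006, -0.005]
contact_force: [-0.4, -0.3, -1.8]
opening: 0.573
```

Call:
apply_moves:
  moves:
    - [[0.032,-0.006,0,0,0,-0.8,1],[0.025,-0.005,0,0,0,-0.8,1],[0.015,0,0,0,0,0,1],[0.005,0,0,0,0,0,1],[0,0,0,0,0,0,1]]

```text
time: 6.35
eef_pos: [0.5077, 0.4025, 0.1182]
tcp_rot: [0.734, 0.679, -0.011, -0.008]
contact_force: [-0.2, -0.7, -1.6]
opening: 0.573
```

```bash
python3 - <<'E'
from h import *
P([([.519,.391,.13],-5,1,3),([.519,.391,.061],-5,1,4)])
E
```

```text
pos [0.5077 0.4025 0.1182] yaw -4.5 tilt [-1.47  0.31] open 0.573 t 6.3
3 [[-0.004,0.004,-0.004,-0.5,0.1,0.2,1],[-0.004,0.004,-0.004,-0.5,0.1,0.2,1],[-0.003,0.004,-0.004,-0.5,0.1,0.2,1]]
4 [[0.0,0.0,0.017,-0.0,0.0,-0.0,1],[0.0,0.0,0.017,-0.0,0.0,-0.0,1],[0.0,0.0,0.017,-0.0,0.0,-0.0,1],[0.0,0.0,0.017,-0.0,0.0,-0.0,1]]
```

Call:
apply_moves:
  moves:
    - [[-0.006,0.005,0.004,-0.7,0.1,0,1],[-0.005,0.005,0.01,-0.7,0.1,0,1],[0,0,0.012,0,0,0,1],[0,0,0.012,0,0,0,1],[0,0,0.008,0,0,0,1],[0,0,0.004,0,0,0,1],[0,0,0.001,0,0,0,1],[0,0,0,0,0,0,1]]

```text
time: 7.15
eef_pos: [0.518, 0.3837, 0.0618]
tcp_rot: [0.736, 0.677, -0.003, 0.001]
contact_force: [-0.3, 0.5, -1.6]
opening: 0.577
```

```bash
python3 - <<'E'
from h import *
P([([.519,.391,.06],-5,1,3)])
E
```

```text
pos [0.518  0.3837 0.0618] yaw -4.8 tilt [-0.1  0.3] open 0.577 t 7.2
3 [[0.002,0.0,0.001,-0.0,0.1,0.1,1],[0.002,0.0,0.001,-0.0,0.1,0.1,1],[0.002,0.0,0.001,-0.0,0.1,0.1,1]]
```

Call:
apply_moves:
  moves:
    - [[0.001,0,0.002,0,0,0,1],[0,0,0.0,0,0,0,1],[0,0,0,0,0,0,-1],[0,0,0,0,0,0,-1],[0,0,0,0,0,0,-1],[0,0,0,0,0,0,-1],[0,0,0,0,0,0,-1],[0,0,-0.01,0,0,0,-1],[0,0,-0.025,0,0,0,-1],[0,0,-0.03,0,0,0,-1],[0,0,-0.03,0,0,0,-1],[0,0,-0.01,0,0,0,-1]]

```text
time: 8.35
eef_pos: [0.5187, 0.3862, 0.1718]
tcp_rot: [0.736, 0.677, -0.001, 0.001]
contact_force: [0.4, 0.5, 0.0]
opening: 0.999
```

```bash
python3 - <<'E'
from h import *
P([([.530,.0033,.17],-12.8,-1,None),([.530,.0033,.087],-12.8,-1,4)])
E
```

```text
pos [0.5187 0.3862 0.1718] yaw -4.8 tilt [0.02 0.21] open 0.999 t 8.3
10 [[-0.038,0.004,0.0,0.0,0.0,0.8,-1],[-0.038,0.005,0.0,0.0,0.0,0.8,-1],[-0.038,0.005,0.0,0.0,0.0,0.8,-1],[-0.038,0.006,0.0,0.0,0.0,0.8,-1],[-0.038,0.006,0.0,0.0,0.0,0.8,-1],[-0.038,0.007,0.0,0.0,0.0,0.8,-1],[-0.038,0.007,0.0,0.0,0.0,0.8,-1],[-0.037,0.008,0.0,0.0,0.0,0.8,-1],[-0.037,0.009,0.0,0.0,0.0,0.8,-1],[-0.037,0.009,0.0,0.0,0.0,0.8,-1]]
4 [[0.0,0.0,0.021,0.0,0.0,-0.0,-1],[0.0,0.0,0.021,0.0,0.0,-0.0,-1],[0.0,0.0,0.021,0.0,0.0,-0.0,-1],[0.0,0.0,0.021,0.0,0.0,-0.0,-1]]
```

Call:
apply_moves:
  moves:
    - [[-0.025,0.003,0,0,0,0.8,-1],[-0.038,0.005,0,0,0,0.8,-1],[-0.038,0.005,0,0,0,0.8,-1],[-0.038,0.006,0,0,0,0.8,-1],[-0.038,0.006,0,0,0,0.8,-1],[-0.038,0.007,0,0,0,0.8,-1],[-0.038,0.007,0,0,0,0.8,-1],[-0.038,0.008,0,0,0,0.8,-1],[-0.037,0.009,0,0,0,0.8,-1],[-0.025,0.006,0,0,0,0.8,-1],[-0.01,0.002,0,0,0,0,-1],[0,0,0,0,0,0,-1]]

```text
time: 9.55
eef_pos: [0.5268, 0.0058, 0.1732]
tcp_rot: [0.782, 0.623, 0.002, 0.001]
contact_force: [0.1, 0.2, -0.8]
opening: 0.997
```

```bash
python3 - <<'E'
from h import *
P([([.530,.0033,.14],-12.8,-1,3),([.530,.0033,.087],-12.8,-1,4)])
E
```

```text
pos [0.5268 0.0058 0.1732] yaw -12.9 tilt [ 0.24 -0.05] open 0.997 t 9.6
3 [[-0.001,0.001,0.011,0.1,-0.0,-0.0,-1],[-0.001,0.001,0.011,0.1,-0.0,-0.0,-1],[-0.001,0.001,0.011,0.1,-0.0,-0.0,-1]]
4 [[0.0,0.0,0.013,0.0,-0.0,-0.0,-1],[0.0,0.0,0.013,0.0,-0.0,-0.0,-1],[0.0,0.0,0.013,0.0,-0.0,-0.0,-1],[0.0,0.0,0.013,0.0,-0.0,-0.0,-1]]
```

Call:
apply_moves:
  moves:
    - [[-0.001,0.002,0.012,0,0,0,-1],[-0.001,0.002,0.018,0,0,0,-1],[0,0,0.018,0,0,0,-1],[0,0,0.012,0,0,0,-1],[0,0,0.01,0,0,0,-1],[0,0,0.005,0,0,0,-1],[0,0,0.002,0,0,0,-1],[0,0,0,0,0,0,-1]]

```text
time: 10.35
eef_pos: [0.5302, 0.0101, 0.0897]
tcp_rot: [0.779, 0.626, 0.002, -0.0]
contact_force: [0.3, -0.1, -0.8]
opening: 0.994
```

```bash
python3 - <<'E'
from h import *
P([([.530,.0033,.089],-12.8,-1,2)])
E
```

```text
pos [0.5302 0.0101 0.0897] yaw -12.4 tilt [ 0.12 -0.17] open 0.994 t 10.3
2 [[-0.003,0.001,0.0,0.1,-0.1,0.2,-1],[-0.003,0.001,0.0,0.1,-0.1,0.2,-1]]
```

Call:
apply_moves:
  moves:
    - [[-0.003,0.001,0,0,0,0.2,-1],[-0.003,0,0,0,0,0,-1],[0,0,0,0,0,0,-1]]

```text
time: 10.65
eef_pos: [0.5312, 0.0032, 0.0914]
tcp_rot: [0.781, 0.625, 0.003, 0.001]
contact_force: [-0.4, -0.7, 0.2]
opening: 1.001
```

Call:
apply_moves:
  moves:
    - [[0,0,0,0,0,0,1],[0,0,0,0,0,0,1],[0,0,0,0,0,0,1],[0,0,0,0,0,0,1],[0,0,0,0,0,0,1],[0,0,0,0,0,0,1],[0,0,0,0,0,0,1],[0,0,0,0,0,0,1],[0,0,0,0,0,0,1]]

```text
time: 11.55
eef_pos: [0.5316, 0.0028, 0.0927]
tcp_rot: [0.781, 0.625, 0.003, 0.002]
contact_force: [-1.7, 0.5, 1.2]
opening: 0.287
```

```bash
python3 - <<'E'
from h import *
P([([.53,.0033,.16],-12.8,1,4),([.512,.314,.16],-5,1,9)])
E
```

```text
pos [0.5316 0.0028 0.0927] yaw -12.7 tilt [ 0.4  -0.17] open 0.287 t 11.6
4 [[0.0,-0.0,-0.017,0.1,-0.0,0.0,1],[0.0,-0.0,-0.017,0.1,-0.0,0.0,1],[0.0,-0.0,-0.017,0.1,-0.0,0.0,1],[0.0,-0.0,-0.017,0.1,-0.0,0.0,1]]
9 [[0.033,-0.01,-0.0,0.0,-0.0,-0.9,1],[0.033,-0.009,-0.0,0.0,-0.0,-0.9,1],[0.033,-0.009,-0.0,0.0,-0.0,-0.9,1],[0.034,-0.008,-0.0,0.0,-0.0,-0.9,1],[0.034,-0.008,-0.0,0.0,-0.0,-0.9,1],[0.034,-0.007,-0.0,0.0,-0.0,-0.9,1],[0.034,-0.007,-0.0,0.0,-0.0,-0.9,1],[0.034,-0.006,-0.0,0.0,-0.0,-0.9,1],[0.034,-0.006,-0.0,0.0,-0.0,-0.9,1]]
```

Call:
apply_moves:
  moves:
    - [[0,0,-0.02,0.1,0,0,1],[0,0,-0.022,0.1,0,0,1],[0,0,-0.022,0.1,0,0,1],[0,0,-0.01,0,0,0,1],[0.015,-0.004,0,0,0,-0.8,1],[0.028,-0.008,0,0,0,-0.8,1],[0.033,-0.008,0,0,0,-0.8,1],[0.033,-0.008,0,0,0,-0.8,1],[0.033,-0.007,0,0,0,-0.8,1],[0.033,-0.006,0,0,0,-0.8,1],[0.033,-0.005,0,0,0,-0.8,1],[0.033,-0.004,0,0,0,-0.8,1]]

```text
time: 12.75
eef_pos: [0.5123, 0.2607, 0.1552]
tcp_rot: [0.744, 0.668, -0.005, -0.008]
contact_force: [1.0, 0.7, -1.9]
opening: 0.287
```

Call:
apply_moves:
  moves:
    - [[0.028,-0.002,0,0,0,-0.8,1],[0.015,0,0,0,0,0,1],[0.005,0,0,0,0,0,1],[0,0,0,0,0,0,1]]

```text
time: 13.15
eef_pos: [0.5095, 0.3158, 0.1489]
tcp_rot: [0.737, 0.676, -0.009, -0.01]
contact_force: [-0.1, 0.1, -2.5]
opening: 0.291
```

```bash
python3 - <<'E'
from h import *
P([([.512,.314,.13],-5,1,3),([.512,.314,.092],-5,1,4)])
E
```

```text
pos [0.5095 0.3158 0.1489] yaw -4.9 tilt [-1.58 -0.  ] open 0.291 t 13.2
3 [[-0.001,0.001,0.006,-0.5,-0.0,0.0,1],[-0.001,0.001,0.006,-0.5,-0.0,0.0,1],[-0.001,0.001,0.006,-0.5,-0.0,0.0,1]]
4 [[0.0,0.0,0.01,-0.0,-0.0,-0.0,1],[0.0,0.0,0.01,-0.0,-0.0,-0.0,1],[0.0,0.0,0.01,-0.0,-0.0,-0.0,1],[0.0,0.0,0.01,-0.0,-0.0,-0.0,1]]
```

Call:
apply_moves:
  moves:
    - [[-0.001,0.001,0.006,-0.8,0,0,1],[-0.001,0.001,0.01,-0.8,0,0,1],[0,0,0.012,0,0,0,1],[0,0,0.012,0,0,0,1],[0,0,0.007,0,0,0,1],[0,0,0.004,0,0,0,1],[0,0,0.002,0,0,0,1],[0,0,0,0,0,0,1]]

```text
time: 13.95
eef_pos: [0.5122, 0.308, 0.0923]
tcp_rot: [0.739, 0.674, -0.001, 0.001]
contact_force: [-0.2, -0.1, -1.4]
opening: 0.29
```

```bash
python3 - <<'E'
from h import *
P([([.512,.314,.092],-5,1,1)])
E
```

```text
pos [0.5122 0.308  0.0923] yaw -5.3 tilt [0.06 0.13] open 0.290 t 13.9
1 [[0.006,-0.001,0.0,0.1,0.1,-0.3,1]]
```

Call:
apply_moves:
  moves:
    - [[0,0,0.001,0,0,0,1],[0,0,0.0,0,0,0,1],[0,0,0,0,0,0,-1],[0,0,0,0,0,0,-1],[0,0,0,0,0,0,-1],[0,0,0,0,0,0,-1],[0,0,0,0,0,0,-1],[0,0,-0.01,0,0,0,-1],[0,0,-0.025,0,0,0,-1],[0,0,-0.03,0,0,0,-1],[0,0,-0.02,0,0,0,-1],[0,0,-0.01,0,0,0,-1]]

```text
time: 15.15
eef_pos: [0.5123, 0.3084, 0.1915]
tcp_rot: [0.739, 0.674, -0.0, 0.001]
contact_force: [0.3, 0.4, -0.8]
opening: 1.002
```

```bash
python3 - <<'E'
from h import *
P([([.5157,-.0575,.20],-12.8,-1,10)])
E
```

```text
pos [0.5123 0.3084 0.1915] yaw -5.3 tilt [0.1  0.12] open 1.002 t 15.2
10 [[-0.036,0.004,-0.001,0.0,0.0,0.8,-1],[-0.036,0.004,-0.001,0.0,0.0,0.8,-1],[-0.036,0.005,-0.001,0.0,0.0,0.8,-1],[-0.036,0.005,-0.001,0.0,0.0,0.8,-1],[-0.036,0.006,-0.001,0.0,0.0,0.8,-1],[-0.036,0.006,-0.001,0.0,0.0,0.8,-1],[-0.036,0.007,-0.001,0.0,0.0,0.8,-1],[-0.036,0.007,-0.001,0.0,0.0,0.8,-1],[-0.036,0.008,-0.001,0.0,0.0,0.8,-1],[-0.036,0.008,-0.001,0.0,0.0,0.8,-1]]
```

Call:
apply_moves:
  moves:
    - [[-0.025,0.003,-0.001,0,0,0.8,-1],[-0.036,0.004,-0.001,0,0,0.8,-1],[-0.036,0.005,-0.001,0,0,0.8,-1],[-0.036,0.005,0,0,0,0.8,-1],[-0.036,0.006,0,0,0,0.8,-1],[-0.036,0.006,0,0,0,0.8,-1],[-0.036,0.007,0,0,0,0.8,-1],[-0.036,0.007,0,0,0,0.8,-1],[-0.035,0.008,0,0,0,0.7,-1],[-0.025,0.006,0,0,0,0.7,-1],[-0.01,0.002,0,0,0,0,-1],[0,0,0,0,0,0,-1]]

```text
time: 16.35
eef_pos: [0.5164, -0.055, 0.2]
tcp_rot: [0.784, 0.621, 0.004, 0.003]
contact_force: [-0.6, 0.9, -0.1]
opening: 1.005
```

```bash
python3 - <<'E'
from h import *
P([([.5157,-.0575,.14],-12.8,-1,2)])
E
```

```text
pos [ 0.5164 -0.055   0.2   ] yaw -13.2 tilt [ 0.55 -0.16] open 1.005 t 16.4
2 [[-0.001,-0.0,0.03,0.3,-0.1,-0.2,-1],[-0.001,-0.0,0.03,0.3,-0.1,-0.2,-1]]
```

Call:
apply_moves:
  moves:
    - [[-0.002,0,0.012,0.3,0,-0.2,-1],[-0.002,0,0.02,0.3,0,-0.2,-1],[-0.002,0,0.02,0,0,0,-1],[-0.001,0,0.016,0,0,0,-1],[0,0,0.012,0,0,0,-1],[0,0,0.008,0,0,0,-1],[0,0,0.004,0,0,0,-1],[0,0,0,0,0,0,-1]]

```text
time: 17.15
eef_pos: [0.5139, -0.0534, 0.1006]
tcp_rot: [0.778, 0.628, 0.001, -0.004]
contact_force: [-0.5, -0.0, -0.6]
opening: 1.001
```

```bash
python3 - <<'E'
from h import *
P([([.5157,-.0575,.098],-12.8,-1,2)])
E
```

```text
pos [ 0.5139 -0.0534  0.1006] yaw -12.1 tilt [-0.29 -0.32] open 1.001 t 17.1
2 [[-0.002,0.001,0.001,-0.1,-0.2,0.3,-1],[-0.002,0.001,0.001,-0.1,-0.2,0.3,-1]]
```

Call:
apply_moves:
  moves:
    - [[-0.002,0.001,0.001,-0.1,-0.2,0.3,-1],[-0.002,0.001,0.001,-0.1,-0.1,0.2,-1],[0,0,0,0,0,0,-1],[0,0,0,0,0,0,1],[0,0,0,0,0,0,1],[0,0,0,0,0,0,1],[0,0,0,0,0,0,1],[0,0,0,0,0,0,1],[0,0,0,0,0,0,1],[0,0,0,0,0,0,1],[0,0,0,0,0,0,1],[0,0,0,0,0,0,1]]

```text
time: 18.35
eef_pos: [0.5173, -0.0588, 0.1018]
tcp_rot: [0.781, 0.625, 0.001, 0.002]
contact_force: [-0.2, 1.1, 0.5]
opening: 0.311
```

```bash
python3 - <<'E'
from h import *
P([([.5157,-.0575,.168],-12.8,1,3),([.505,.235,.165],-5,1,9)])
E
```

```text
pos [ 0.5173 -0.0588  0.1018] yaw -12.7 tilt [0.27 0.04] open 0.311 t 18.4
3 [[0.0,-0.001,-0.022,0.1,0.0,0.0,1],[0.0,-0.001,-0.022,0.1,0.0,0.0,1],[0.0,-0.001,-0.022,0.1,0.0,0.0,1]]
9 [[0.031,-0.008,0.0,0.0,0.0,-0.9,1],[0.032,-0.008,0.0,0.0,0.0,-0.9,1],[0.032,-0.007,0.0,0.0,0.0,-0.9,1],[0.032,-0.007,0.0,0.0,0.0,-0.9,1],[0.032,-0.006,0.0,0.0,0.0,-0.9,1],[0.032,-0.006,0.0,0.0,0.0,-0.9,1],[0.032,-0.005,0.0,0.0,0.0,-0.9,1],[0.032,-0.005,0.0,0.0,0.0,-0.9,1],[0.032,-0.005,0.0,0.0,0.0,-0.9,1]]
```

Call:
apply_moves:
  moves:
    - [[0,0,-0.018,0.1,0,0,1],[0,0,-0.022,0.1,0,0,1],[0,0,-0.022,0.1,0,0,1],[0,0,-0.01,0,0,0,1],[0.015,-0.004,0,0,0,-0.8,1],[0.028,-0.008,0,0,0,-0.8,1],[0.032,-0.007,0,0,0,-0.8,1],[0.032,-0.007,0,0,0,-0.8,1],[0.032,-0.006,0,0,0,-0.8,1],[0.032,-0.005,0,0,0,-0.8,1],[0.032,-0.004,0,0,0,-0.8,1],[0.032,-0.003,0,0,0,-0.8,1]]

```text
time: 19.55
eef_pos: [0.5032, 0.193, 0.1626]
tcp_rot: [0.744, 0.668, -0.007, -0.009]
contact_force: [-0.3, 0.6, -1.6]
opening: 0.315
```

Call:
apply_moves:
  moves:
    - [[0.018,-0.002,0,0,0,-0.8,1],[0.008,0,0,0,0,0,1],[0,0,0,0,0,0,1],[0,0,0,0,0,0,1]]

```text
time: 19.95
eef_pos: [0.4985, 0.2255, 0.1568]
tcp_rot: [0.737, 0.676, -0.01, -0.011]
contact_force: [0.4, -0.1, -1.1]
opening: 0.307
```

```bash
python3 - <<'E'
from h import *
P([([.506,.235,.14],-5,1,3),([.506,.235,.101],-5,1,4)])
E
```

```text
pos [0.4985 0.2255 0.1568] yaw -4.9 tilt [-1.76 -0.03] open 0.307 t 19.9
3 [[0.003,0.002,0.006,-0.6,-0.0,0.0,1],[0.003,0.002,0.006,-0.6,-0.0,0.0,1],[0.003,0.002,0.006,-0.6,-0.0,0.0,1]]
4 [[0.0,0.0,0.01,-0.0,-0.0,-0.0,1],[0.0,0.0,0.01,-0.0,-0.0,-0.0,1],[0.0,0.0,0.01,-0.0,-0.0,-0.0,1],[0.0,0.0,0.01,-0.0,-0.0,-0.0,1]]
```

Call:
apply_moves:
  moves:
    - [[0.006,0.003,0.005,-0.8,0,0,1],[0.006,0.003,0.01,-0.8,0,0,1],[0.004,0.001,0.012,0,0,0,1],[0,0,0.012,0,0,0,1],[0,0,0.008,0,0,0,1],[0,0,0.004,0,0,0,1],[0,0,0.002,0,0,0,1],[0,0,0,0,0,0,1]]

```text
time: 20.75
eef_pos: [0.5087, 0.2383, 0.1014]
tcp_rot: [0.739, 0.674, 0.0, -0.0]
contact_force: [0.2, 0.9, -1.4]
opening: 0.308
```

```bash
python3 - <<'E'
from h import *
P([([.506,.235,.101],-5,1,1)])
E
```

```text
pos [0.5087 0.2383 0.1014] yaw -5.3 tilt [-0.03 -0.03] open 0.308 t 20.8
1 [[-0.004,-0.002,0.0,-0.0,-0.0,-0.3,1]]
```

Call:
apply_moves:
  moves:
    - [[0,0,0.001,0,0,0,1],[0,0,0.0,0,0,0,1],[0,0,0,0,0,0,-1],[0,0,0,0,0,0,-1],[0,0,0,0,0,0,-1],[0,0,0,0,0,0,-1],[0,0,0,0,0,0,-1],[0,0,-0.01,0,0,0,-1],[0,0,-0.025,0,0,0,-1],[0,0,-0.03,0,0,0,-1],[0,0,-0.02,0,0,0,-1],[0,0,-0.01,0,0,0,-1]]

```text
time: 21.95
eef_pos: [0.5083, 0.2376, 0.1995]
tcp_rot: [0.739, 0.673, -0.001, -0.001]
contact_force: [-0.2, 0.1, -0.2]
opening: 0.996
```

```bash
python3 - <<'E'
from h import *
P([([.578,-.0145,.20],-12.8,-1,8)])
b=snap('top','t1.png')[:,:,::-1]
cv2.imwrite('pics/t1c.png',cv2.resize(b[130:250,90:345],None,fx=3,fy=3,interpolation=cv2.INTER_CUBIC))
E
```

```text
pos [0.5083 0.2376 0.1995] yaw -5.3 tilt [-0.1   0.01] open 0.996 t 21.9
8 [[-0.031,0.012,-0.0,-0.0,0.0,0.9,-1],[-0.03,0.012,-0.0,-0.0,0.0,0.9,-1],[-0.03,0.013,-0.0,-0.0,0.0,0.9,-1],[-0.03,0.013,-0.0,-0.0,0.0,0.9,-1],[-0.03,0.014,-0.0,-0.0,0.0,0.9,-1],[-0.03,0.014,-0.0,-0.0,0.0,0.9,-1],[-0.029,0.015,-0.0,-0.0,0.0,0.9,-1],[-0.029,0.015,-0.0,-0.0,0.0,0.9,-1]]
```

View pics/t1c.png

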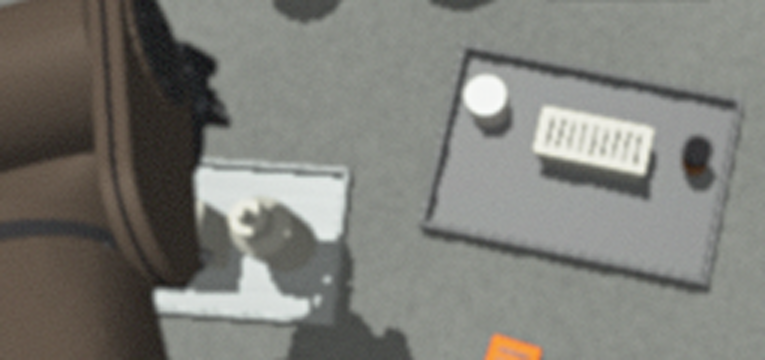

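The tray holds the spout bottle at (245,215), with the square bottle partly hidden beside it. The caddy holds only the dish (594,141), pot (486,96) and vial (697,155), all undisturbed.

Call:
apply_moves:
  moves:
    - [[-0.02,0.008,0,0,0,0.9,-0.5],[-0.03,0.012,0,0,0,0.9,-0.5],[-0.03,0.013,0,0,0,0.9,-0.5],[-0.03,0.013,0,0,0,0.9,-0.5],[-0.03,0.014,0,0,0,0.9,-0.5],[-0.03,0.014,0,0,0,0.9,-0.5],[-0.029,0.015,0,0,0,0.9,-0.5],[-0.022,0.01,0,0,0,0.9,-0.5],[-0.01,0.005,0,0,0,0,-0.5],[0,0,0,0,0,0,-0.5],[0,0,0,0,0,0,-0.5]]

```text
time: 23.1
eef_pos: [0.5758, -0.0136, 0.1949]
tcp_rot: [0.781, 0.625, -0.002, -0.004]
contact_force: [-0.3, 0.2, 0.4]
opening: 0.751
```

```bash
python3 - <<'E'
from h import *
P([([.580,-.0145,.10],-13,-.5,3),([.580,-.0145,.018],-13,-.5,3)])
c=ctrl.get_calibration('wrist');np.save('w2.npy',c["cam_to_world"]);b=snap('wrist','w2.png')
E
```

```text
pos [ 0.5758 -0.0136  0.1949] yaw -12.6 tilt [-0.43 -0.12] open 0.751 t 23.1
3 [[-0.0,0.001,0.032,-0.1,-0.0,0.1,-0.5],[0.0,0.001,0.032,-0.1,-0.0,0.1,-0.5],[0.0,0.001,0.032,-0.1,-0.0,0.1,-0.5]]
3 [[0.0,0.0,0.027,-0.0,-0.0,-0.0,-0.5],[0.0,0.0,0.027,-0.0,-0.0,-0.0,-0.5],[0.0,0.0,0.027,-0.0,-0.0,-0.0,-0.5]]
```

View pics/w2.png

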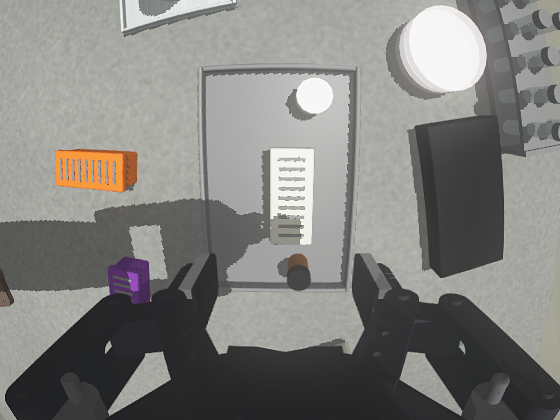

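The wrist view shows the dish lid with corners at about (270,149) and (312,244), aligned with the fingers.

```bash
python3 - <<'E'
from h import *
c=ctrl.get_calibration('wrist');c["cam_to_world"]=np.load('w2.npy')
C=np.array([on('wrist',u,v,.047,c)[:2] for u,v in[(270,149),(314,149),(312,244),(270,243)]]);print(C.round(4),C.mean(0))
for a,b in((0,3),(1,2)):
    e=C[a]-C[b];print(np.degrees(np.arctan2(-e[0],e[1])),np.linalg.norm(e))
E
```

```text
[[ 0.5708  0.0329]
 [ 0.609   0.0245]
 [ 0.5894 -0.0634]
 [ 0.5505 -0.0537]] [ 0.57993293 -0.0149438 ]
-13.206030640299746 0.08895557929097554
-12.574829853748858 0.09004053963280528
```

Call:
apply_moves:
  moves:
    - [[-0.001,0.001,0.015,-0.2,0,0.1,-0.5],[-0.001,0.001,0.025,-0.2,0,0.1,-0.5],[-0.001,0.001,0.025,0,0,0.1,-0.5],[0,0,0.016,0,0,0,-0.5],[0,0,0.008,0,0,0,-0.5],[0,0,0.002,0,0,0,-0.5],[0,0,0,0,0,0,-0.5]]

```text
time: 23.85
eef_pos: [0.578, -0.008, 0.1031]
tcp_rot: [0.778, 0.628, 0.002, 0.0]
contact_force: [0.0, -0.7, -0.1]
opening: 0.75
```

```bash
python3 - <<'E'
from h import *
P([([.580,-.0145,.05],-13,-.5,3),([.580,-.0145,.018],-13,-.5,3)])
E
```

```text
pos [ 0.578  -0.008   0.1031] yaw -12.2 tilt [ 0.19 -0.22] open 0.750 t 23.9
3 [[-0.002,0.001,0.018,0.1,-0.1,0.3,-0.5],[-0.002,0.001,0.018,0.1,-0.1,0.3,-0.5],[-0.002,0.001,0.018,0.1,-0.1,0.3,-0.5]]
3 [[0.0,0.0,0.011,0.0,-0.0,-0.0,-0.5],[0.0,0.0,0.011,0.0,-0.0,-0.0,-0.5],[0.0,0.0,0.011,0.0,-0.0,-0.0,-0.5]]
```

Call:
apply_moves:
  moves:
    - [[-0.004,0.001,0.01,0.1,-0.1,0.3,-0.5],[-0.003,0.001,0.018,0.1,-0.1,0.3,-0.5],[-0.003,0.001,0.018,0,0,0.2,-0.5],[-0.001,0,0.014,0,0,0,-0.5],[-0.001,0,0.01,0,0,0,-0.5],[0,0,0.006,0,0,0,-0.5],[0,0,0.002,0,0,0,-0.5],[0,0,0,0,0,0,-0.5]]

```text
time: 24.65
eef_pos: [0.5833, -0.0218, 0.0262]
tcp_rot: [0.783, 0.622, 0.003, 0.004]
contact_force: [0.3, 0.2, -0.4]
opening: 0.75
```

```bash
python3 - <<'E'
from h import *
P([([.580,-.0148,.018],-13,-.5,2)])
E
```

```text
pos [ 0.5833 -0.0218  0.0262] yaw -13.0 tilt [ 0.62 -0.01] open 0.750 t 24.6
2 [[0.003,-0.002,0.004,0.3,-0.0,-0.0,-0.5],[0.003,-0.002,0.004,0.3,-0.0,-0.0,-0.5]]
```

Call:
apply_moves:
  moves:
    - [[0.003,-0.002,0.004,0.3,0,0,-0.5],[0.003,-0.002,0.003,0.3,0,0,-0.5],[0,0,0.0,0,0,0,-0.5],[0,0,0,0,0,0,1],[0,0,0,0,0,0,1],[0,0,0,0,0,0,1],[0,0,0,0,0,0,1],[0,0,0,0,0,0,1],[0,0,0,0,0,0,1],[0,0,0,0,0,0,1]]

```text
time: 25.65
eef_pos: [0.5819, -0.0142, 0.0207]
tcp_rot: [0.783, 0.622, 0.001, 0.001]
contact_force: [-0.3, -0.4, -0.4]
opening: 0.462
```

```bash
python3 - <<'E'
from h import *
P([([.580,-.0148,.17],-13,1,5),([.525,-.318,.17],6.9,1,9)])
E
```

```text
pos [ 0.5819 -0.0142  0.0207] yaw -13.0 tilt [ 0.16 -0.03] open 0.462 t 25.6
5 [[-0.0,-0.0,-0.03,0.0,-0.0,-0.0,1],[-0.0,-0.0,-0.03,0.0,-0.0,-0.0,1],[-0.0,-0.0,-0.03,0.0,-0.0,-0.0,1],[-0.0,-0.0,-0.03,0.0,-0.0,-0.0,1],[-0.0,-0.0,-0.03,0.0,-0.0,-0.0,1]]
9 [[-0.034,0.002,-0.0,0.0,-0.0,-2.2,1],[-0.034,0.0,-0.0,0.0,-0.0,-2.2,1],[-0.034,-0.001,-0.0,0.0,-0.0,-2.2,1],[-0.034,-0.002,-0.0,0.0,-0.0,-2.2,1],[-0.034,-0.004,-0.0,0.0,-0.0,-2.2,1],[-0.034,-0.005,-0.0,0.0,-0.0,-2.2,1],[-0.034,-0.006,-0.0,0.0,-0.0,-2.2,1],[-0.033,-0.008,-0.0,0.0,-0.0,-2.2,1],[-0.033,-0.009,-0.0,0.0,-0.0,-2.2,1]]
```

Call:
apply_moves:
  moves:
    - [[0,0,-0.015,0,0,0,1],[0,0,-0.03,0,0,0,1],[0,0,-0.035,0,0,0,1],[0,0,-0.035,0,0,0,1],[0,0,-0.035,0,0,0,1],[0,0,-0.02,0,0,0,1],[-0.015,0.001,0,0,0,-2.2,1],[-0.03,0,0,0,0,-2.2,1],[-0.034,-0.001,0,0,0,-2.2,1],[-0.034,-0.002,0,0,0,-2.2,1],[-0.034,-0.004,0,0,0,-2.2,1],[-0.034,-0.005,0,0,0,-2.2,1]]

```text
time: 26.85
eef_pos: [0.5483, -0.1947, 0.2092]
tcp_rot: [0.7, 0.714, 0.002, 0.004]
contact_force: [1.0, 0.4, -1.8]
opening: 0.456
```

```bash
python3 - <<'E'
from h import *
P([([.525,-.318,.18],6.9,1,None)])
E
```

```text
pos [ 0.5483 -0.1947  0.2092] yaw 1.2 tilt [0.53 0.16] open 0.456 t 26.9
4 [[-0.031,-0.006,0.007,0.1,0.0,-1.4,1],[-0.031,-0.007,0.007,0.1,0.0,-1.4,1],[-0.03,-0.008,0.007,0.1,0.0,-1.4,1],[-0.03,-0.009,0.007,0.1,0.0,-1.4,1]]
```

Meanwhile, I'll verify the mat by intersecting it with the scene camera view.

Call:
apply_moves:
  moves:
    - [[-0.031,-0.006,0.005,0.1,0,-1.4,1],[-0.03,-0.007,0.005,0.1,0,-1.4,1],[-0.025,-0.007,0.005,0.1,0,-1.4,1],[-0.015,-0.005,0.005,0.1,0,-1.0,1],[-0.006,-0.002,0.002,0,0,0,1],[0,0,0,0,0,0,1],[0,0,0,0,0,0,1]]

```text
time: 27.55
eef_pos: [0.5243, -0.3115, 0.1933]
tcp_rot: [0.668, 0.744, -0.001, 0.005]
contact_force: [0.6, -0.1, -1.6]
opening: 0.461
```

```bash
python3 - <<'E'
from h import *
P([([.525,-.318,.14],6.9,1,3)])
a=cv2.imread('pics/s0.png');g=cv2.cvtColor(a,cv2.COLOR_BGR2GRAY)
m=np.zeros_like(g);m[165:215,105:200]=(g[165:215,105:200]<60)*255
for c in cv2.findContours(m,0,1)[0]:
    if cv2.contourArea(c)>200: print(cv2.minAreaRect(np.array([on('scene',u,v,.091)[:2] for u,v in c[:,0]],np.float32)))
E
```

```text
pos [ 0.5243 -0.3115  0.1933] yaw 6.2 tilt [0.3  0.43] open 0.461 t 27.6
3 [[-0.002,-0.0,0.018,0.1,0.1,-0.2,1],[-0.002,-0.0,0.018,0.1,0.1,-0.2,1],[-0.002,-0.0,0.018,0.1,0.1,-0.2,1]]
((0.5273647904396057, -0.3181588649749756), (0.061531174927949905, 0.12353678047657013), 7.131160736083984)
```

Call:
apply_moves:
  moves:
    - [[-0.003,0.001,0.012,0.2,0.2,-0.3,1],[-0.003,0,0.018,0.1,0.2,-0.3,1],[-0.002,0,0.018,0,0,-0.2,1],[0,0,0.012,0,0,0,1],[0,0,0.008,0,0,0,1],[0,0,0.004,0,0,0,1],[0,0,0,0,0,0,1]]

```text
time: 28.25
eef_pos: [0.5272, -0.3155, 0.1141]
tcp_rot: [0.66, 0.751, 0.0, -0.002]
contact_force: [-0.4, 0.7, -0.7]
opening: 0.459
```

```bash
python3 - <<'E'
from h import *
P([([.526,-.318,.108],7,1,2)])
E
```

```text
pos [ 0.5272 -0.3155  0.1141] yaw 7.4 tilt [-0.12 -0.18] open 0.459 t 28.2
2 [[-0.001,-0.001,0.003,-0.1,-0.1,0.2,1],[-0.001,-0.001,0.003,-0.1,-0.1,0.2,1]]
```

Call:
apply_moves:
  moves:
    - [[-0.001,-0.001,0.003,-0.1,-0.1,0,1],[-0.001,0,0.003,0,0,0,1],[0,0,0.001,0,0,0,1],[0,0,0,0,0,0,1]]

```text
time: 28.65
eef_pos: [0.5275, -0.3186, 0.1085]
tcp_rot: [0.66, 0.751, 0.0, 0.001]
contact_force: [-0.0, -0.6, -2.0]
opening: 0.461
```

```bash
python3 - <<'E'
from h import *
P([([.526,-.318,.107],7,1,2)]);print(ctrl.get_state()['contact_force'])
E
```

```text
pos [ 0.5275 -0.3186  0.1085] yaw 7.4 tilt [0.13 0.08] open 0.461 t 28.6
2 [[0.0,-0.001,0.001,0.1,0.0,0.2,1],[0.0,-0.001,0.001,0.1,0.0,0.2,1]]
[-0.01170652 -0.56810241 -1.96829465]
```

Call:
apply_moves:
  moves:
    - [[0,0,0.001,0,0,0,1],[0,0,0.001,0,0,0,1],[0,0,0,0,0,0,-1],[0,0,0,0,0,0,-1],[0,0,0,0,0,0,-1],[0,0,0,0,0,0,-1],[0,0,0,0,0,0,-1],[0,0,-0.01,0,0,0,-1],[0,0,-0.03,0,0,0,-1],[0,0,-0.03,0,0,0,-1],[0,0,-0.03,0,0,0,-1],[0,0,-0.02,0,0,0,-1]]

```text
time: 29.85
eef_pos: [0.5264, -0.3179, 0.2314]
tcp_rot: [0.66, 0.751, 0.0, -0.0]
contact_force: [0.3, -0.6, -0.4]
opening: 1.002
```

```bash
python3 - <<'E'
from h import *
P([([.44,.05,.32],-5,-1,9),([.506,.236,.22],-5,-1,6)])
b=snap('scene','s1.png')
E
```

```text
pos [ 0.5264 -0.3179  0.2314] yaw 7.4 tilt [ 0.02 -0.04] open 1.002 t 29.9
9 [[0.042,-0.004,-0.01,0.0,-0.0,1.4,-1],[0.042,-0.005,-0.01,0.0,-0.0,1.4,-1],[0.042,-0.006,-0.01,0.0,-0.0,1.4,-1],[0.041,-0.007,-0.01,0.0,-0.0,1.4,-1],[0.041,-0.008,-0.01,0.0,-0.0,1.4,-1],[0.041,-0.009,-0.01,0.0,-0.0,1.4,-1],[0.041,-0.01,-0.01,0.0,-0.0,1.4,-1],[0.04,-0.011,-0.01,0.0,-0.0,1.4,-1],[0.04,-0.012,-0.01,0.0,-0.0,1.4,-1]]
6 [[0.032,0.008,0.017,0.0,-0.0,-0.0,-1],[0.032,0.008,0.017,0.0,-0.0,-0.0,-1],[0.032,0.008,0.017,0.0,-0.0,-0.0,-1],[0.032,0.008,0.017,0.0,-0.0,-0.0,-1],[0.032,0.008,0.017,0.0,-0.0,-0.0,-1],[0.032,0.008,0.017,0.0,-0.0,-0.0,-1]]
```

View pics/s1.png

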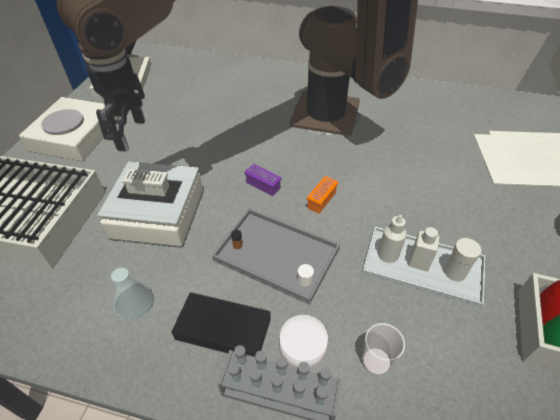

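The scene shows all three containers standing in the tray (395,240), (427,248), (463,258), and the dish on the mat at about (147,182). A closer check of the dish follows.

```bash
python3 - <<'E'
from h import *
a=cv2.imread('pics/s1.png')
cv2.imwrite('pics/s1c.png',cv2.resize(a[150:220,95:210],None,fx=6,fy=6,interpolation=cv2.INTER_CUBIC))
t=snap('top','t2.png')[:,:,::-1]
cv2.imwrite('pics/t2c.png',cv2.resize(t[140:245,90:240],None,fx=5,fy=5,interpolation=cv2.INTER_CUBIC))
E
```

```text
(no output)
```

View pics/s1c.png

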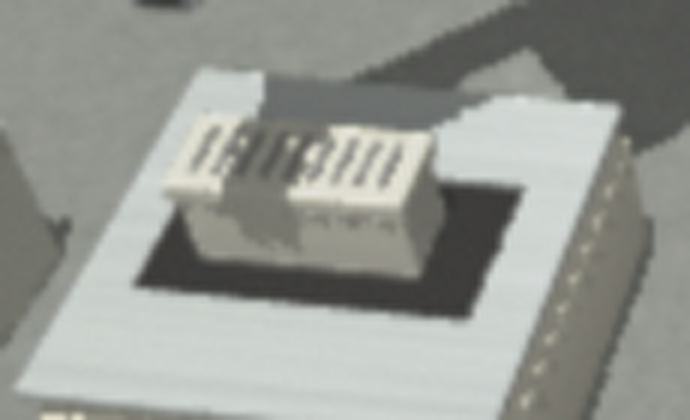

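View pics/t2c.png

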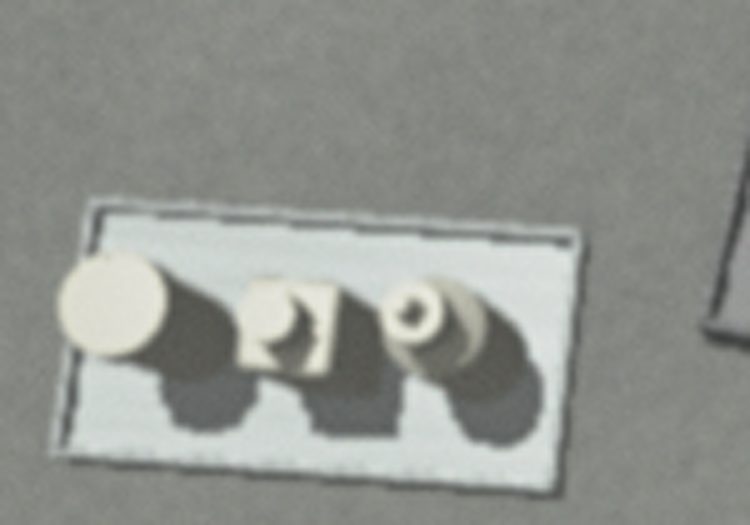

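The dish sits flat with lid corners (205,115), (437,130), (405,208), (165,192). In the tray crop, the jar lid is at (113,305), the square cap at (268,316) and the spout cap at (414,314).

```bash
python3 - <<'E'
from h import *
f=lambda u,v,z:on('scene',(u+.5)/6-.5+95,(v+.5)/6-.5+150,z)[:2]
C=np.array([f(205,115,.133),f(437,130,.133),f(405,208,.133),f(165,192,.133)]);print(C.mean(0))
e=C[1]-C[0];print(np.degrees(np.arctan2(-e[0],e[1])),np.linalg.norm(e))
M=np.array([f(525,185,.091),f(468,320,.091),f(135,288,.091)]);print('mat',(M[0]+M[2])/2)
g=lambda u,v,z:on('top',(u+.5)/5-.5+90,(v+.5)/5-.5+140,z)[:2]
print('jar',g(113,305,.096),'sq',g(268,316,.110),'sp',g(414,314,.121))
E
```

```text
[ 0.52835757 -0.31792733]
9.23997040376082 0.08961274442378908
mat [ 0.52553312 -0.31767064]
jar [0.51866292 0.3840516 ] sq [0.50934463 0.30747315] sp [0.50675137 0.23858003]
```

Call:
apply_moves:
  moves:
    - [[0.025,-0.003,-0.005,0,0,1.4,-1],[0.042,-0.005,-0.005,0,0,1.4,-1],[0.042,-0.006,-0.005,0,0,1.4,-1],[0.042,-0.005,-0.005,0,0,1.4,-1],[0.041,-0.005,0,0,0,1.4,-1],[0.041,-0.005,0,0,0,1.4,-1],[0.041,-0.002,0,0,0,1.4,-1],[0.04,0,0,0,0,1.4,-1],[0.04,0,0,0,0,1.4,-1],[0.04,0,0,0,0,0,-1],[0.04,0,0,0,0,0,-1],[0.04,0,0,0,0,0,-1]]

```text
time: 31.15
eef_pos: [0.4932, 0.1659, 0.2394]
tcp_rot: [0.745, 0.667, -0.004, -0.004]
contact_force: [1.0, 0.3, -0.3]
opening: 1.001
```

```bash
python3 - <<'E'
from h import *
P([([.508,.238,.20],-5,-1,None)])
E
```

```text
pos [0.4932 0.1659 0.2394] yaw -6.4 tilt [-0.61  0.02] open 1.001 t 31.1
3 [[0.024,0.002,0.013,-0.2,0.0,-0.5,-1],[0.024,0.002,0.013,-0.2,0.0,-0.5,-1],[0.024,0.003,0.013,-0.2,0.0,-0.5,-1]]
```

Call:
apply_moves:
  moves:
    - [[0.024,0.003,0.013,-0.3,0,-0.5,-1],[0.018,0.003,0.01,-0.3,0,-0.5,-1],[0.012,0.003,0.006,0,0,-0.5,-1],[0.005,0.001,0,0,0,0,-1],[0,0,0,0,0,0,-1],[0,0,0,0,0,0,-1]]

```text
time: 31.75
eef_pos: [0.5061, 0.2295, 0.2039]
tcp_rot: [0.734, 0.679, -0.004, -0.002]
contact_force: [-0.4, -0.9, 0.1]
opening: 0.999
```

```bash
python3 - <<'E'
from h import *
P([([.508,.238,.101],-5,-1,4)])
E
```

```text
pos [0.5061 0.2295 0.2039] yaw -4.4 tilt [-0.45  0.16] open 0.999 t 31.8
4 [[0.002,0.0,0.026,-0.1,0.0,0.1,-1],[0.002,0.0,0.026,-0.1,0.0,0.1,-1],[0.002,0.0,0.026,-0.1,0.0,0.1,-1],[0.002,0.0,0.026,-0.1,0.0,0.1,-1]]
```

Call:
apply_moves:
  moves:
    - [[0.003,0.001,0.012,-0.2,0,0.1,-1],[0.002,0.001,0.02,-0.2,0,0.1,-1],[0.002,0,0.02,0,0,0.1,-1],[0.001,0,0.016,0,0,0,-1],[0,0,0.012,0,0,0,-1],[0,0,0.008,0,0,0,-1],[0,0,0.004,0,0,0,-1],[0,0,0,0,0,0,-1]]

```text
time: 32.55
eef_pos: [0.5111, 0.2333, 0.1089]
tcp_rot: [0.739, 0.674, 0.001, 0.003]
contact_force: [-0.4, 0.3, -0.2]
opening: 0.999
```

```bash
python3 - <<'E'
from h import *
P([([.508,.238,.101],-5,-1,2)])
E
```

```text
pos [0.5111 0.2333 0.1089] yaw -5.2 tilt [0.33 0.09] open 0.999 t 32.5
2 [[0.002,-0.002,0.004,0.2,0.0,-0.1,-1],[0.002,-0.002,0.004,0.2,0.0,-0.1,-1]]
```

Call:
apply_moves:
  moves:
    - [[0.002,-0.002,0.004,0.2,0,0,-1],[0.002,-0.001,0.004,0.2,0,0,-1],[0,0,0,0,0,0,-1],[0,0,0,0,0,0,1],[0,0,0,0,0,0,1],[0,0,0,0,0,0,1],[0,0,0,0,0,0,1],[0,0,0,0,0,0,1],[0,0,0,0,0,0,1],[0,0,0,0,0,0,1],[0,0,0,0,0,0,1],[0,0,0,0,0,0,1]]

```text
time: 33.75
eef_pos: [0.51, 0.2386, 0.1033]
tcp_rot: [0.739, 0.674, 0.001, 0.001]
contact_force: [-0.8, -0.3, 0.6]
opening: 0.307
```

```bash
python3 - <<'E'
from h import *
P([([.508,.238,.17],-5,1,4),([.516,-.058,.17],-12.8,1,9)])
E
```

```text
pos [0.51   0.2386 0.1033] yaw -5.2 tilt [ 0.17 -0.02] open 0.307 t 33.8
4 [[-0.0,-0.0,-0.017,0.0,-0.0,-0.1,1],[-0.0,-0.0,-0.017,0.0,-0.0,-0.1,1],[-0.0,-0.0,-0.017,0.0,-0.0,-0.1,1],[-0.0,-0.0,-0.017,0.0,-0.0,-0.1,1]]
9 [[-0.033,0.004,-0.0,0.0,-0.0,0.9,1],[-0.033,0.004,-0.0,0.0,-0.0,0.9,1],[-0.033,0.005,-0.0,0.0,-0.0,0.9,1],[-0.032,0.005,-0.0,0.0,-0.0,0.9,1],[-0.032,0.006,-0.0,0.0,-0.0,0.9,1],[-0.032,0.006,-0.0,0.0,-0.0,0.9,1],[-0.032,0.007,-0.0,0.0,-0.0,0.9,1],[-0.032,0.007,-0.0,0.0,-0.0,0.9,1],[-0.032,0.008,-0.0,0.0,-0.0,0.9,1]]
```

Call:
apply_moves:
  moves:
    - [[0,0,-0.018,0,0,0,1],[0,0,-0.022,0,0,0,1],[0,0,-0.022,0,0,0,1],[0,0,-0.01,0,0,0,1],[-0.015,0.002,0,0,0,0.8,1],[-0.028,0.004,0,0,0,0.8,1],[-0.033,0.004,0,0,0,0.9,1],[-0.033,0.005,0,0,0,0.9,1],[-0.033,0.005,0,0,0,0.9,1],[-0.032,0.006,0,0,0,0.9,1],[-0.032,0.006,0,0,0,0.9,1],[-0.032,0.006,0,0,0,0.9,1]]

```text
time: 34.95
eef_pos: [0.5037, -0.0146, 0.1646]
tcp_rot: [0.779, 0.627, -0.007, -0.003]
contact_force: [0.1, 0.1, -1.4]
opening: 0.315
```

Call:
apply_moves:
  moves:
    - [[-0.022,0.006,0,0,0,0.6,1],[-0.01,0.002,0,0,0,0,1],[0,0,0,0,0,0,1],[0,0,0,0,0,0,1]]

```text
time: 35.35
eef_pos: [0.5004, -0.0538, 0.1597]
tcp_rot: [0.785, 0.619, -0.01, -0.006]
contact_force: [-0.3, 0.3, -1.4]
opening: 0.313
```

```bash
python3 - <<'E'
from h import *
P([([.516,-.058,.14],-12.8,1,3),([.516,-.058,.1045],-12.8,1,4)])
E
```

```text
pos [ 0.5004 -0.0538  0.1597] yaw -13.5 tilt [-1.27  0.48] open 0.313 t 35.4
3 [[-0.0,0.005,0.007,-0.4,0.2,-0.2,1],[-0.0,0.005,0.007,-0.4,0.2,-0.2,1],[-0.0,0.005,0.007,-0.4,0.2,-0.2,1]]
4 [[0.0,0.0,0.009,-0.0,0.0,-0.0,1],[0.0,0.0,0.009,-0.0,0.0,-0.0,1],[0.0,0.0,0.009,-0.0,0.0,-0.0,1],[0.0,0.0,0.009,-0.0,0.0,-0.0,1]]
```

Call:
apply_moves:
  moves:
    - [[0,0.005,0.005,-0.5,0.2,-0.2,1],[0.001,0.005,0.007,-0.5,0.2,-0.2,1],[0.001,0.005,0.007,-0.3,0,0,1],[0,0.001,0.003,0,0,0,1],[0,0,0,0,0,0,1],[0,0,0,0,0,0,1]]

```text
time: 35.95
eef_pos: [0.5171, -0.0515, 0.134]
tcp_rot: [0.781, 0.624, 0.0, -0.0]
contact_force: [1.2, -0.6, -1.6]
opening: 0.313
```

```bash
python3 - <<'E'
from h import *
P([([.516,-.058,.1045],-12.8,1,4)])
E
```

```text
pos [ 0.5171 -0.0515  0.134 ] yaw -12.7 tilt [-0.02 -0.03] open 0.313 t 36.0
4 [[-0.002,0.0,0.007,-0.0,-0.0,0.0,1],[-0.002,0.0,0.007,-0.0,-0.0,0.0,1],[-0.002,0.0,0.007,-0.0,-0.0,0.0,1],[-0.002,0.0,0.007,-0.0,-0.0,0.0,1]]
```

Call:
apply_moves:
  moves:
    - [[-0.002,0,0.006,0,0,0,1],[-0.002,0,0.008,0,0,0,1],[-0.002,0,0.007,0,0,0,1],[0,0,0.004,0,0,0,1],[0,0,0.002,0,0,0,1],[0,0,0,0,0,0,1]]

```text
time: 36.55
eef_pos: [0.5154, -0.0581, 0.1046]
tcp_rot: [0.781, 0.624, 0.0, -0.0]
contact_force: [-0.4, -0.3, -1.2]
opening: 0.312
```

```bash
python3 - <<'E'
from h import *
P([([.516,-.058,.1045],-12.8,1,1)]);print(ctrl.get_state()['contact_force'])
E
```

```text
pos [ 0.5154 -0.0581  0.1046] yaw -12.7 tilt [-0.02 -0.02] open 0.312 t 36.5
1 [[0.0,0.001,0.0,-0.0,-0.0,0.1,1]]
[-0.37294786 -0.32536268 -1.18228973]
```

Position is right; release, lift, and go to the square bottle in the tray at (.511,.308).

Call:
apply_moves:
  moves:
    - [[0,0,0.001,0,0,0,1],[0,0,0.0,0,0,0,1],[0,0,0,0,0,0,-1],[0,0,0,0,0,0,-1],[0,0,0,0,0,0,-1],[0,0,0,0,0,0,-1],[0,0,0,0,0,0,-1],[0,0,-0.01,0,0,0,-1],[0,0,-0.025,0,0,0,-1],[0,0,-0.03,0,0,0,-1],[0,0,-0.02,0,0,0,-1],[0,0,-0.01,0,0,0,-1]]

```text
time: 37.75
eef_pos: [0.5157, -0.058, 0.2047]
tcp_rot: [0.781, 0.624, 0.0, 0.0]
contact_force: [0.4, -0.4, 0.6]
opening: 1.001
```

```bash
python3 - <<'E'
from h import *
P([([.511,.308,.18],-5,-1,10)])
E
```

```text
pos [ 0.5157 -0.058   0.2047] yaw -12.7 tilt [ 0.03 -0.02] open 1.001 t 37.8
10 [[0.036,-0.009,0.002,0.0,-0.0,-0.8,-1],[0.036,-0.008,0.002,0.0,-0.0,-0.8,-1],[0.036,-0.008,0.002,0.0,-0.0,-0.8,-1],[0.036,-0.007,0.002,0.0,-0.0,-0.8,-1],[0.036,-0.007,0.002,0.0,-0.0,-0.8,-1],[0.036,-0.006,0.002,0.0,-0.0,-0.8,-1],[0.036,-0.006,0.002,0.0,-0.0,-0.8,-1],[0.036,-0.005,0.002,0.0,-0.0,-0.8,-1],[0.036,-0.005,0.002,0.0,-0.0,-0.8,-1],[0.036,-0.004,0.002,0.0,-0.0,-0.8,-1]]
```

Call:
apply_moves:
  moves:
    - [[0.025,-0.006,0.002,0,0,-0.8,-1],[0.036,-0.008,0.002,0,0,-0.8,-1],[0.036,-0.008,0.002,0,0,-0.8,-1],[0.036,-0.007,0.002,0,0,-0.8,-1],[0.036,-0.007,0.002,0,0,-0.8,-1],[0.036,-0.006,0.001,0,0,-0.8,-1],[0.036,-0.005,0,0,0,-0.8,-1],[0.036,-0.003,0,0,0,-0.8,-1],[0.036,-0.002,0,0,0,-0.8,-1],[0.026,-0.001,0,0,0,-0.8,-1],[0.012,0,0,0,0,0,-1],[0,0,0,0,0,0,-1]]

```text
time: 38.95
eef_pos: [0.5186, 0.3095, 0.1965]
tcp_rot: [0.735, 0.678, 0.001, 0.004]
contact_force: [0.3, 0.6, -0.3]
opening: 1.0
```

```bash
python3 - <<'E'
from h import *
P([([.511,.308,.14],-5,-1,3)])
E
```

```text
pos [0.5186 0.3095 0.1965] yaw -4.6 tilt [0.4  0.17] open 1.000 t 39.0
3 [[-0.001,-0.002,0.019,0.1,0.1,0.1,-1],[-0.001,-0.002,0.019,0.1,0.1,0.1,-1],[-0.001,-0.002,0.019,0.1,0.1,0.1,-1]]
```

Target z is .091, so descend about 105 mm.

Call:
apply_moves:
  moves:
    - [[-0.001,-0.003,0.012,0.2,0.1,0.1,-1],[-0.001,-0.003,0.02,0.2,0.1,0.1,-1],[0,-0.002,0.022,0,0,0,-1],[0,0,0.018,0,0,0,-1],[0,0,0.013,0,0,0,-1],[0,0,0.008,0,0,0,-1],[0,0,0.004,0,0,0,-1],[0,0,0,0,0,0,-1]]

```text
time: 39.75
eef_pos: [0.5095, 0.2987, 0.0923]
tcp_rot: [0.74, 0.673, -0.002, -0.0]
contact_force: [-0.1, 0.8, 0.2]
opening: 0.998
```

```bash
python3 - <<'E'
from h import *
P([([.511,.308,.091],-5,-1,2)])
E
```

```text
pos [0.5095 0.2987 0.0923] yaw -5.4 tilt [-0.21  0.18] open 0.998 t 39.8
2 [[0.005,0.0,0.001,-0.1,0.1,-0.2,-1],[0.005,0.0,0.001,-0.1,0.1,-0.2,-1]]
```

Call:
apply_moves:
  moves:
    - [[0.005,0,0.001,-0.1,0.1,-0.2,-1],[0.004,0,0,-0.1,0.1,-0.2,-1],[0,0,0,0,0,0,-1],[0,0,0,0,0,0,1],[0,0,0,0,0,0,1],[0,0,0,0,0,0,1],[0,0,0,0,0,0,1],[0,0,0,0,0,0,1],[0,0,0,0,0,0,1],[0,0,0,0,0,0,1],[0,0,0,0,0,0,1],[0,0,0,0,0,0,1]]

```text
time: 40.95
eef_pos: [0.5126, 0.3098, 0.0953]
tcp_rot: [0.737, 0.676, 0.003, 0.001]
contact_force: [-0.5, -0.1, 0.8]
opening: 0.285
```

```bash
python3 - <<'E'
from h import *
P([([.511,.308,.16],-5,1,4),([.531,.003,.16],-12.8,1,9)])
E
```

```text
pos [0.5126 0.3098 0.0953] yaw -4.9 tilt [ 0.34 -0.22] open 0.285 t 41.0
4 [[-0.0,-0.0,-0.016,0.1,-0.1,0.0,1],[-0.0,-0.0,-0.016,0.1,-0.1,0.0,1],[-0.0,-0.0,-0.016,0.1,-0.1,0.0,1],[-0.0,-0.0,-0.016,0.1,-0.1,0.0,1]]
9 [[-0.034,0.005,-0.0,0.0,-0.0,0.9,1],[-0.033,0.006,-0.0,0.0,-0.0,0.9,1],[-0.033,0.006,-0.0,0.0,-0.0,0.9,1],[-0.033,0.007,-0.0,0.0,-0.0,0.9,1],[-0.033,0.007,-0.0,0.0,-0.0,0.9,1],[-0.033,0.008,-0.0,0.0,-0.0,0.9,1],[-0.033,0.008,-0.0,0.0,-0.0,0.9,1],[-0.033,0.009,-0.0,0.0,-0.0,0.9,1],[-0.033,0.009,-0.0,0.0,-0.0,0.9,1]]
```

Call:
apply_moves:
  moves:
    - [[0,0,-0.018,0.1,-0.1,0,1],[0,0,-0.022,0.1,-0.1,0,1],[0,0,-0.022,0.1,0,0,1],[0,0,-0.01,0,0,0,1],[-0.015,0.003,0,0,0,0.8,1],[-0.028,0.006,0,0,0,0.8,1],[-0.033,0.007,0,0,0,0.9,1],[-0.033,0.008,0,0,0,0.9,1],[-0.033,0.008,0,0,0,0.9,1],[-0.032,0.009,0,0,0,0.9,1],[-0.032,0.009,0,0,0,0.9,1],[-0.032,0.009,0,0,0,0.9,1]]

```text
time: 42.15
eef_pos: [0.528, 0.052, 0.155]
tcp_rot: [0.778, 0.629, -0.01, -0.004]
contact_force: [0.2, 0.1, -2.4]
opening: 0.285
```

Call:
apply_moves:
  moves:
    - [[-0.02,0.007,0,0,0,0.7,1],[-0.01,0.003,0,-0.3,0,0,1],[0,0,0,-0.3,0,0,1],[0,0,0,0,0,0,1]]

```text
time: 42.55
eef_pos: [0.5276, 0.0135, 0.1499]
tcp_rot: [0.784, 0.62, -0.01, -0.002]
contact_force: [0.2, -0.3, -1.6]
opening: 0.287
```

```bash
python3 - <<'E'
from h import *
P([([.531,.005,.13],-12.8,1,3),([.531,.005,.0965],-12.8,1,4)])
E
```

```text
pos [0.5276 0.0135 0.1499] yaw -13.3 tilt [-0.87  0.8 ] open 0.287 t 42.5
3 [[-0.002,0.002,0.007,-0.3,0.3,-0.2,1],[-0.003,0.002,0.007,-0.3,0.3,-0.2,1],[-0.003,0.002,0.007,-0.3,0.3,-0.2,1]]
4 [[0.0,0.0,0.008,-0.0,0.0,-0.0,1],[0.0,0.0,0.008,-0.0,0.0,-0.0,1],[0.0,0.0,0.008,-0.0,0.0,-0.0,1],[0.0,0.0,0.008,-0.0,0.0,-0.0,1]]
```

Call:
apply_moves:
  moves:
    - [[-0.002,0.001,0.005,-0.4,0.4,-0.2,1],[-0.002,0.001,0.007,-0.4,0.4,-0.2,1],[-0.001,0,0.006,0,0,0,1],[0,0,0.002,0,0,0,1],[0,0,0,0,0,0,1],[0,0,0,0,0,0,1]]

```text
time: 43.15
eef_pos: [0.527, 0.0114, 0.1267]
tcp_rot: [0.78, 0.625, -0.0, -0.002]
contact_force: [0.2, 0.2, -0.8]
opening: 0.286
```

```bash
python3 - <<'E'
from h import *
P([([.531,.005,.0965],-12.8,1,4)])
E
```

```text
pos [0.527  0.0114 0.1267] yaw -12.6 tilt [-0.15 -0.11] open 0.286 t 43.1
4 [[-0.001,0.001,0.008,-0.0,-0.0,0.1,1],[-0.001,0.001,0.008,-0.0,-0.0,0.1,1],[-0.001,0.001,0.008,-0.0,-0.0,0.1,1],[-0.001,0.001,0.008,-0.0,-0.0,0.1,1]]
```

Call:
apply_moves:
  moves:
    - [[-0.002,0.002,0.006,0,0,0,1],[-0.002,0.002,0.008,0,0,0,1],[-0.002,0.001,0.008,0,0,0,1],[0,0,0.004,0,0,0,1],[0,0,0.002,0,0,0,1],[0,0,0,0,0,0,1]]

```text
time: 43.75
eef_pos: [0.5313, 0.0038, 0.0964]
tcp_rot: [0.78, 0.625, 0.0, -0.001]
contact_force: [0.2, 0.1, -0.7]
opening: 0.285
```

```bash
python3 - <<'E'
from h import *
P([([.531,.005,.0965],-12.8,1,1)]);print(ctrl.get_state()['contact_force'])
E
```

```text
pos [0.5313 0.0038 0.0964] yaw -12.6 tilt [-0.12 -0.11] open 0.285 t 43.8
1 [[0.001,-0.001,-0.0,-0.1,-0.1,0.2,1]]
[ 0.15351922  0.09707674 -0.6926723 ]
```

Call:
apply_moves:
  moves:
    - [[0,0,0.001,0,0,0,1],[0,0,0.0,0,0,0,1],[0,0,0,0,0,0,-1],[0,0,0,0,0,0,-1],[0,0,0,0,0,0,-1],[0,0,0,0,0,0,-1],[0,0,0,0,0,0,-1],[0,0,-0.01,0,0,0,-1],[0,0,-0.025,0,0,0,-1],[0,0,-0.03,0,0,0,-1],[0,0,-0.02,0,0,0,-1],[0,0,-0.01,0,0,0,-1]]

```text
time: 44.95
eef_pos: [0.5316, 0.0037, 0.1965]
tcp_rot: [0.78, 0.626, 0.0, -0.001]
contact_force: [0.4, -0.0, -0.9]
opening: 0.998
```

```bash
python3 - <<'E'
from h import *
P([([.5187,.385,.16],-5,-1,10)])
E
```

```text
pos [0.5316 0.0037 0.1965] yaw -12.6 tilt [-0.08 -0.11] open 0.998 t 45.0
10 [[0.037,-0.01,0.004,-0.0,-0.0,-0.8,-1],[0.037,-0.009,0.004,-0.0,-0.0,-0.8,-1],[0.037,-0.009,0.004,-0.0,-0.0,-0.8,-1],[0.037,-0.008,0.004,-0.0,-0.0,-0.8,-1],[0.037,-0.008,0.004,-0.0,-0.0,-0.8,-1],[0.037,-0.007,0.004,-0.0,-0.0,-0.8,-1],[0.038,-0.007,0.004,-0.0,-0.0,-0.8,-1],[0.038,-0.006,0.004,-0.0,-0.0,-0.8,-1],[0.038,-0.006,0.004,-0.0,-0.0,-0.8,-1],[0.038,-0.005,0.004,-0.0,-0.0,-0.8,-1]]
```

Call:
apply_moves:
  moves:
    - [[0.026,-0.007,0.002,0,0,-0.8,-1],[0.037,-0.009,0.004,0,0,-0.8,-1],[0.037,-0.009,0.004,0,0,-0.8,-1],[0.037,-0.008,0.004,0,0,-0.8,-1],[0.037,-0.008,0.004,0,0,-0.8,-1],[0.037,-0.007,0.003,0,0,-0.8,-1],[0.038,-0.006,0.002,0,0,-0.8,-1],[0.038,-0.004,0.002,0,0,-0.8,-1],[0.038,-0.003,0,0,0,-0.8,-1],[0.026,-0.002,0,0,0,-0.8,-1],[0.012,0,0,0,0,0,-1],[0,0,0,0,0,0,-1]]

```text
time: 46.15
eef_pos: [0.5257, 0.3853, 0.1744]
tcp_rot: [0.734, 0.679, 0.002, 0.002]
contact_force: [-0.9, 0.1, 0.3]
opening: 1.003
```

```bash
python3 - <<'E'
from h import *
P([([.5187,.385,.06],-5,-1,5)])
E
```

```text
pos [0.5257 0.3853 0.1744] yaw -4.5 tilt [0.33 0.05] open 1.003 t 46.1
5 [[-0.0,-0.001,0.023,0.1,0.0,0.1,-1],[-0.0,-0.001,0.023,0.1,0.0,0.1,-1],[-0.0,-0.001,0.023,0.1,0.0,0.1,-1],[-0.0,-0.001,0.023,0.1,0.0,0.1,-1],[-0.0,-0.001,0.023,0.1,0.0,0.1,-1]]
```

Jar lid half-width is 25 against a half-opening of 42, so I centre first while still high and then descend.

Call:
apply_moves:
  moves:
    - [[0,-0.003,0.012,0.1,0,0.1,-1],[0,-0.003,0.02,0.1,0,0.1,-1],[0,-0.002,0.022,0.1,0,0,-1],[0,0,0.016,0,0,0,-1],[0,0,0.01,0,0,0,-1],[0,0,0.005,0,0,0,-1],[0,0,0.001,0,0,0,-1],[0,0,0,0,0,0,-1]]

```text
time: 46.95
eef_pos: [0.5184, 0.3779, 0.0827]
tcp_rot: [0.738, 0.674, -0.002, 0.001]
contact_force: [0.3, 0.4, 0.5]
opening: 1.001
```

```bash
python3 - <<'E'
from h import *
P([([.5187,.385,.06],-5,-1,2)])
E
```

```text
pos [0.5184 0.3779 0.0827] yaw -5.2 tilt [-0.07  0.23] open 1.001 t 47.0
2 [[0.004,-0.0,0.011,-0.0,0.1,-0.1,-1],[0.004,-0.0,0.011,-0.0,0.1,-0.1,-1]]
```

Call:
apply_moves:
  moves:
    - [[0.004,0,0.008,0,0.1,0,-1],[0.004,0,0.009,0,0.1,0,-1],[0,0,0.005,0,0,0,-1],[0,0,0,0,0,0,-1],[0,0,0,0,0,0,1],[0,0,0,0,0,0,1],[0,0,0,0,0,0,1],[0,0,0,0,0,0,1],[0,0,0,0,0,0,1],[0,0,0,0,0,0,1],[0,0,0,0,0,0,1],[0,0,0,0,0,0,1]]

```text
time: 48.15
eef_pos: [0.5206, 0.3878, 0.0616]
tcp_rot: [0.738, 0.675, 0.002, 0.0]
contact_force: [0.0, -0.4, -1.0]
opening: 0.575
```

```bash
python3 - <<'E'
from h import *
P([([.5187,.385,.14],-5,1,4),([.5426,.0655,.14],-12.8,1,10)])
E
```

```text
pos [0.5206 0.3878 0.0616] yaw -5.1 tilt [ 0.16 -0.15] open 0.575 t 48.1
4 [[-0.001,-0.0,-0.02,0.0,-0.0,-0.0,1],[-0.001,-0.0,-0.02,0.0,-0.0,-0.0,1],[-0.001,-0.0,-0.02,0.0,-0.0,-0.0,1],[-0.001,-0.0,-0.02,0.0,-0.0,-0.0,1]]
10 [[-0.032,0.005,-0.0,0.0,-0.0,0.8,1],[-0.032,0.006,-0.0,0.0,-0.0,0.8,1],[-0.031,0.006,-0.0,0.0,-0.0,0.8,1],[-0.031,0.006,-0.0,0.0,-0.0,0.8,1],[-0.031,0.007,-0.0,0.0,-0.0,0.8,1],[-0.031,0.007,-0.0,0.0,-0.0,0.8,1],[-0.031,0.008,-0.0,0.0,-0.0,0.8,1],[-0.031,0.008,-0.0,0.0,-0.0,0.8,1],[-0.031,0.009,-0.0,0.0,-0.0,0.8,1],[-0.031,0.009,-0.0,0.0,-0.0,0.8,1]]
```

Call:
apply_moves:
  moves:
    - [[0,0,-0.018,0,0,0,1],[0,0,-0.022,0,0,0,1],[0,0,-0.022,0.1,0,0,1],[0,0,-0.012,0,0,0,1],[-0.015,0.003,0,0,0,0.7,1],[-0.028,0.006,0,0,0,0.8,1],[-0.032,0.007,0,0,0,0.8,1],[-0.032,0.008,0,0,0,0.8,1],[-0.032,0.008,0,0,0,0.8,1],[-0.031,0.009,0,0,0,0.8,1],[-0.031,0.009,0,0,0,0.8,1],[-0.031,0.009,0,0,0,0.8,1]]

```text
time: 49.35
eef_pos: [0.5421, 0.1373, 0.1374]
tcp_rot: [0.775, 0.632, -0.002, -0.001]
contact_force: [-0.9, 0.4, -1.7]
opening: 0.575
```

Call:
apply_moves:
  moves:
    - [[-0.03,0.009,0,0,0,0.8,1],[-0.016,0.005,0,-0.3,0,0.4,1],[-0.006,0.002,0,-0.3,0,0,1],[0,0,0,0,0,0,1],[0,0,0,0,0,0,1]]

```text
time: 49.85
eef_pos: [0.5433, 0.0738, 0.1341]
tcp_rot: [0.784, 0.62, -0.002, 0.002]
contact_force: [0.3, -1.0, -1.8]
opening: 0.576
```

```bash
python3 - <<'E'
from h import *
P([([.5426,.0675,.10],-12.8,1,3),([.5426,.0675,.063],-12.8,1,4)])
E
```

```text
pos [0.5433 0.0738 0.1341] yaw -13.3 tilt [0.06 0.33] open 0.576 t 49.9
3 [[-0.002,0.0,0.011,0.0,0.1,-0.2,1],[-0.002,0.0,0.011,0.0,0.1,-0.2,1],[-0.002,0.0,0.011,0.0,0.1,-0.2,1]]
4 [[0.0,0.0,0.009,0.0,0.0,-0.0,1],[0.0,0.0,0.009,0.0,0.0,-0.0,1],[0.0,0.0,0.009,0.0,0.0,-0.0,1],[0.0,0.0,0.009,0.0,0.0,-0.0,1]]
```

Call:
apply_moves:
  moves:
    - [[-0.002,0,0.01,0,0.1,-0.2,1],[-0.001,0,0.014,0,0.1,-0.2,1],[-0.001,0,0.012,0,0.1,0,1],[0,0,0.008,0,0,0,1],[0,0,0.002,0,0,0,1],[0,0,0,0,0,0,1]]

```text
time: 50.45
eef_pos: [0.5403, 0.0727, 0.0818]
tcp_rot: [0.781, 0.625, -0.001, -0.001]
contact_force: [0.3, -0.9, -0.8]
opening: 0.575
```

```bash
python3 - <<'E'
from h import *
P([([.5426,.0675,.063],-12.8,1,4)])
E
```

```text
pos [0.5403 0.0727 0.0818] yaw -12.6 tilt [-0.19  0.01] open 0.575 t 50.5
4 [[-0.001,0.001,0.005,-0.0,0.0,0.0,1],[-0.001,0.001,0.005,-0.0,0.0,0.0,1],[-0.001,0.001,0.005,-0.0,0.0,0.0,1],[-0.001,0.001,0.005,-0.0,0.0,0.0,1]]
```

Call:
apply_moves:
  moves:
    - [[-0.002,0.001,0.005,0,0,0,1],[-0.001,0.001,0.006,0,0,0,1],[-0.001,0.001,0.004,0,0,0,1],[0,0,0.002,0,0,0,1],[0,0,0,0,0,0,1],[0,0,0,0,0,0,1]]

```text
time: 51.05
eef_pos: [0.5438, 0.0677, 0.0645]
tcp_rot: [0.781, 0.625, -0.0, -0.0]
contact_force: [-0.6, -0.5, -1.6]
opening: 0.577
```

```bash
python3 - <<'E'
from h import *
P([([.5426,.0675,.063],-12.8,1,1)])
E
```

```text
pos [0.5438 0.0677 0.0645] yaw -12.6 tilt [-0.05 -0.01] open 0.577 t 51.0
1 [[-0.0,-0.001,0.002,-0.0,-0.0,0.2,1]]
```

Call:
apply_moves:
  moves:
    - [[0,0,0.002,0,0,0,1],[0,0,0.001,0,0,0,1],[0,0,0,0,0,0,-1],[0,0,0,0,0,0,-1],[0,0,0,0,0,0,-1],[0,0,0,0,0,0,-1],[0,0,0,0,0,0,-1],[0,0,-0.01,0,0,0,-1],[0,0,-0.025,0,0,0,-1],[0,0,-0.03,0,0,0,-1],[0,0,-0.035,0,0,0,-1],[0,0,-0.035,0,0,0,-1]]

```text
time: 52.25
eef_pos: [0.541, 0.0678, 0.1985]
tcp_rot: [0.781, 0.625, -0.004, -0.004]
contact_force: [0.4, 0.1, -0.1]
opening: 1.0
```

Call:
apply_moves:
  moves:
    - [[0.01,-0.01,-0.03,0,0,0,-1],[0.03,-0.01,-0.02,0,0,0,-1],[0.04,-0.01,0,0,0,0,-1],[0.04,0,0,0,0,0,-1],[0.04,0,0,0,0,0,-1],[0.04,0,0,0,0,0,-1],[0.02,0,0,0,0,0,-1],[0,0,0,0,0,0,-1],[0,0,0,0,0,0,-1]]

```text
time: 53.15
eef_pos: [0.5649, 0.2969, 0.2696]
tcp_rot: [0.781, 0.624, 0.007, 0.004]
contact_force: [0.7, 0.0, -0.6]
opening: 0.996
```

```bash
python3 - <<'E'
from h import *
t=snap('top','t3.png')[:,:,::-1];snap('scene','s2.png')
cv2.imwrite('pics/t3c.png',cv2.resize(t[140:235,225:345],None,fx=5,fy=5,interpolation=cv2.INTER_CUBIC))
print(ctrl.get_state()['eef_pos'])
E
```

```text
[0.56497674 0.2960864  0.26957436]
```

View pics/t3c.png

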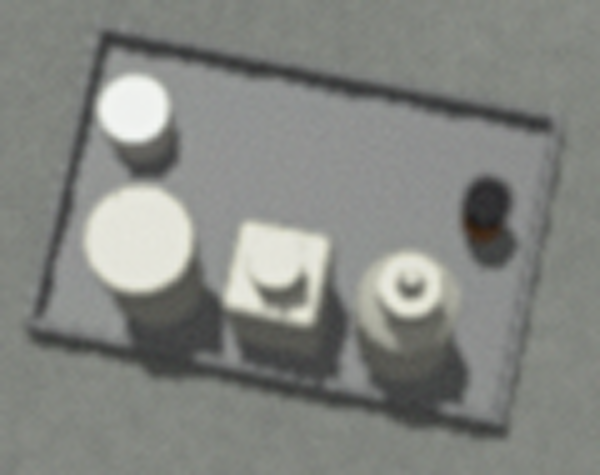

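View pics/s2.png

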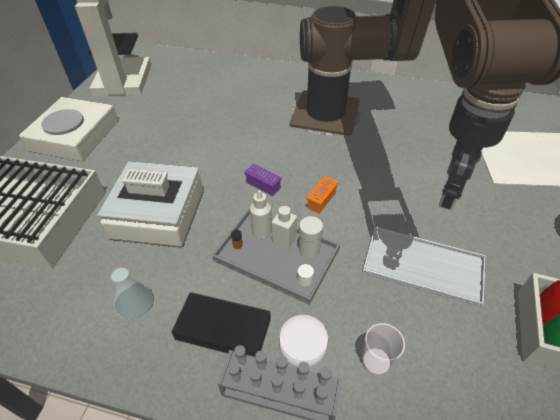

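Compared with the start crop, the jar lid is at (139,240) against (138,238), the square cap at (277,260) against (275,256), and the spout cap at (408,286) against (411,278). Those shifts are 4 mm or less. The pot and vial are unmoved, and the dish is on the mat.

```bash
python3 -c "
from h import *
print(ctrl.sign_off())"
```

```text
the job is handed in; nothing more can be done
None
```

The job is done and handed in at about 53 s on the robot's clock; no verdict was reported. I moved the jar, square bottle and spout bottle to the drip tray, put the staining dish on the mat, then stood the containers back in the caddy.

- **Dish:** after release it lay flat, about 3 mm off the mat's centre. Its length was about 2° off the mat's in one view; the gripper was within 1° at release.
- **Containers:** the last top view shows all three upright and within about 1–4 mm of where they started. The spout bottle is the largest shift.
- **Pot and vial:** they show no visible movement.
- **Robot:** the gripper is open and clear of everything.

No check failed or disagreed beyond the 2 mm calibration error.

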